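# Nest the turned bowls in the chest and leave its lid propped on the stay

### The arm

A 6-joint arm with a two-finger parallel gripper is mounted at the origin on the work surface; the furniture and walls round the work are solid. World frame = base frame: x ahead of the robot, y to its left, z up, the work surface at z = 0. Lengths are in m, angles in rad, forces in N, time in s.
With the tool pointing down it reaches from about 0.3 to 0.875 m from the base axis. Payload 6.4 kg.
Tool frame: the origin (TCP) lies at the very end of the fingers, on their centre line; the grasp point (between the pads) lies 19 mm behind it; z points along the fingers, y is the line along which they close (so a half turn about z gives the same grasp; the last joint's range is limited). The gripper opens to 85 mm and grips with 20 to 120 N. Pads are 22 mm wide; open, the fingers measure 114 mm over their backs; the gripper's body (76 mm by 85 mm) begins 54 mm behind the grasp point. The pads swing forward as they close: fully open they stand 13 mm farther back than shut.
Start: joints at [-1.307, 0.181, 1.607, -0, 1.354, -0.206], TCP at [0.26, -0.513, 0.231] pointing down, gripper open.
Joint ranges: [-2.99, 2.99], [-0.89, 2.07], [0.3, 2.58], [-1.14, 4.28], [0, 2.63], [-3.12, 3.12]. Speed limits (rad/s): [2.57, 2.57, 3.01, 3.14, 3.14, 3.14].

### API

Orientations are given as a unit quaternion [w, x, y, z].
In Python, from bench import ctrl, camera, calibration, order, outline_of gives the robot as it stands.
- The arm moves only by the tool move_arm, never from a script. Its argument "series" is a list that holds one entry, the list of rows, each a list of 5 numbers: the opening, from 0 (shut) to 1 (fully open), then the shift along the tool's x, y, z in mm, then the turn about the tool's z in rad. A call has exactly 10 rows; each row is the pose to reach, as a shift and turn from the pose commanded when the call began, along the tool's axes at that moment; what a row does not reach only later rows make up. A row lasts 1/12 s, in which the tool goes at most 41.7 mm and 7.16 degrees, less where a joint would pass 70% of its speed; a pose out of reach is approached as far as the arm can. A call with a gripper value outside its range is refused whole. The fingers move at their own pace and stop on an object; the grip force is fixed at half the most. Time passes only in rows, so rows that repeat a pose let the fingers close, or fill a call up. It gives the time, the measured TCP pose, the force, the opening and the grip force at its end, in the units of the state.
- ctrl.get_obs(): the state, without advancing time (a new reading comes with each control period).
- camera(name): name is "scene" or "top" or "wrist"; returns (picture, depth): 420x560x3 uint8, blue, green, red; 420x560 float32, m along the optical axis (not along the pixel's ray), 0 where there is no reading.
- calibration(name): a dict with "intrinsics" (3x3 intrinsics, pixels), "rvec" (rotation vector, rad) and "tvec" (3), from world to camera coordinates, as OpenCV has them. Camera axes: x right, y down, z forward; pixel columns grow to the right and rows downward; lengths in m; the calibration is good to about 2 mm. A picture is of the moment at which its call begins: read the wrist's pose just before it. calibration takes no time and is no camera call; for the wrist camera it gives the pose at the moment of the call.
- order.hand_in(): hands the job in; it is judged then, once.
Trained networks look in the newest picture that a camera, given by its name, has taken for a name from the list of things; names that differ only in an ending like _2 or _b are one class to them, and where a whole thing is asked for, a point or a joint stands for the part that bears it (a point fixed in the world has none). Each returns a list of dicts, best first, with "conf" (0 to 1); they miss things now and then, are a little off and sometimes report something else, mostly with a low value. They report only what shows in the picture. A call takes as long as a camera call. They do not tell look-alikes from the thing itself.
- outline_of(target, camera): "region" (420x560 bool, what is visible of it) and "bbox" ([centre column, centre row, width, height] in pixels, round what is visible of it).
The state is a dict: "time_s": time; "q": joint angles; "dq": joint speeds; "joint_efforts": joint torques, N m; "eef_pos": TCP position; "eef_rot": TCP orientation; "wrist_force": force on the tool from outside, world axes, zero at the start; "torque": the same for the moment, N m; "opening": opening from 0.0 (shut) to 1.0 (fully open); "grasp_force": force on a finger pad.
Only numpy, scipy, OpenCV 4.12 (cv2) and the standard library are available. Lean on these libraries where they do the work, as an engineer would, in place of code of your own. Each camera call takes 0.05 s, during which the arm holds its last target. There are 200 camera calls.

### The job

Put the freshly turned alabaster bowls away to dry: swing the chest's lid right back, set all the bowls inside the chest as one upright nest, each seated in the next larger one, then flip the stay up and bring the lid forward so that it is left propped ajar on the stay. Leave everything else on the table where it is.

Things in the scene. Friction and masses are not known exactly. Their poses are not given: they have to be found in the camera images.
- bowl1: Turned white alabaster bowl, round, open at the top; origin at the centre of its underside, z up. Outside diameter 116 mm at the rim, narrowing straight to 108 mm at the foot, height 42 mm, wall 8 mm, base 6 mm; may be absent. Widest and lowest of the set; the narrower the bowl the taller.
- bowl2: Turned white alabaster bowl, round, open at the top; origin at the centre of its underside, z up. Outside diameter 93 mm at the rim, narrowing straight to 85 mm at the foot, height 52 mm, wall 8 mm, base 6 mm; may be absent.
- bowl3: Turned white alabaster bowl, round, open at the top; origin at the centre of its underside, z up. Outside diameter 70 mm at the rim, narrowing straight to 62 mm at the foot, height 62 mm, wall 8 mm, base 6 mm; may be absent.
- bowl4: Turned white alabaster bowl, round, open at the top; origin at the centre of its underside, z up. Outside diameter 48 mm at the rim, narrowing straight to 40 mm at the foot, height 72 mm, wall 8 mm, base 6 mm; may be absent.
- chest: Grey steel chest fixed to the table, 160 mm deep (its x), 245 mm wide (its y), 100 mm high, walls 5 mm; origin at the centre of its underside. Its x points from the handle side to the hinge side, its y to the end where the stay is, z up.
- chest_floor (a point): Centre of the chest's inner floor, 5 mm above the table, axes as the chest's. Clear inside 150 x 235 mm; a wooden batten across the floor, 15 mm high, from 64 to 72 mm towards +y, keeps the bowls clear of the stay: they go on its -y side (181 mm long). The folded stay and its peg take up the last 60 mm at the +y end between 78 and 92 mm above the table.
- chest_lid (a joint): Angle of the grey lid: 0 shut, 1.95 rad at its stop, leaning back past upright, where it rests by itself. Left anywhere short of upright it sinks slowly shut (damped hinge, 0.35 kg) unless the stay is up: then it comes to rest on the stay's end at about 0.6 rad.
- lid_handle (a point): Middle of the steel handle bar, 12 mm thick and 100 mm long, parallel to the hinge, 20 mm off the lid's middle towards the chest's -y, 41 mm out beyond the lid's front edge, 205 mm from the hinge line; it turns with the lid and stands ahead of the chest (towards its -x) when shut, above the lid's edge when upright. Axes as the chest's when the lid is shut.
- lid_hinge (a point): Middle of the lid's hinge line (parallel to the chest's y), at the rim of the chest's +x side, 100 mm above the table; the lid opens up and over towards the chest's +x.
- chest_stay (a joint): Angle of the stay, a flat steel bar 8 mm thick, 13 mm high and 104 mm long from its pivot on the inside of the chest's +y end wall: 0 folded (level, lying from its pivot towards the hinge side), growing as its free end swings up and over towards the handle side; 1.72 rad at its stop, just past upright, where it stays by itself. It takes about 1 N to lift.
- stay_peg (a point): Middle of the free length of the stay's finger peg, a round 12 mm thick steel peg that sticks 42 mm out of the bar towards the chest's -y, 50 mm from the pivot; folded it lies 85 mm above the table. It turns with the stay.
- stay_pivot (a point): The stay's pivot (axis parallel to the chest's y), 85 mm above the table, 30 mm from the chest's middle towards the handle side.
- glass_jar: Jar with a screw cap, 68 mm across, 92 mm high; bystander.
- wood_chuck_2: Small round wooden chuck, 62 mm across, 34 mm high; bystander.
- paint_tin: Purple tin, 70 mm across, 112 mm high; bystander.
There are look-alikes about, which are no part of the job. What is shaped like the bowl4 but blue is not meant.

How it is judged:
By the outcome, as a careful person would: the job done as asked, in the order asked, and still so for the second after the job is handed in, with the robot touching nothing.
Of bowl1, bowl2, bowl3, bowl4 only 3 to 4 are there at a start; the rules pass over those that are not, and their reading is None.
At some moment in a run one of bowl1, bowl2, bowl3 may be knocked a few centimetres aside while the robot is not near it.
It also fails if it takes over 200 s, if anything falls off the work surface, if the arm or the gripper's body presses on something with over 40 N, if the wrist force passes 120 N, or if a joint passes its speed limit or range.

## Working session

There is one attempt and no reset: what is moved stays moved. The work goes in short steps, Python scripts to look and compute and a tool call to move; the robot and the scene stay as the last step left them, time stands still between calls to the robot, and variables do not carry over. Pictures are saved under pics/ and viewed, at most 14 in all, crops included, and the job is handed in when it is done.

Besides the shell and the picture viewer there is one more tool, called after "Emit:" as name([rows], argument=value, ...), one row to a line, values as JSON. move_arm: Moves the arm, as the interface text tells. Its arguments: {"type":"object","properties":{"series":{"type":"array","items":{"type":"array","items":{"type":"array","items":{"type":"number"}}}}},"required":["series"]}

```bash
ls; mkdir -p pics; cat > h.py <<'E'
import numpy as np, cv2
from bench import ctrl, camera, calibration, order, outline_of
from scipy.spatial.transform import Rotation as R
def cal(n):
    c=calibration(n); return np.array(c["intrinsics"]),cv2.Rodrigues(np.array(c["rvec"],float))[0],np.array(c["tvec"],float).ravel()
def cloud(n,depth,c=None):
    K,Rm,t=c or cal(n); v,u=np.mgrid[:depth.shape[0],:depth.shape[1]]
    P=np.stack([(u-K[0,2])/K[0,0]*depth,(v-K[1,2])/K[1,1]*depth,depth],-1)
    return (P-t)@Rm
def proj(n,X):
    K,Rm,t=cal(n); p=(np.atleast_2d(X)@Rm.T+t)@K.T; return p[:,:2]/p[:,2:]
def obs():
    o=ctrl.get_obs(); print('t',round(o['time_s'],2),'pos',np.round(o['eef_pos'],4),'rot',np.round(o['eef_rot'],3),'q',np.round(o['q'],3),'F',np.round(o['wrist_force'],1),'op',round(o['opening'],3),'gf',o['grasp_force']); return o
E
cat > a.py <<'E'
from h import *
obs()
for n in ("scene","top"):
    im,d=camera(n); np.savez(f"/tmp/{n}.npz",im=im,d=d)
    W=cloud(n,d); im2=im.copy()
    for k in ["bowl1","bowl2","bowl3","bowl4","chest","chest_lid","lid_handle","chest_stay","stay_peg","glass_jar","wood_chuck_2","paint_tin"]:
        for r in outline_of(k,n)[:4]:
            m=r["region"]&(d>0); P=W[m]
            if len(P)==0: continue
            print(n,k,round(r["conf"],2),np.round(r["bbox"]).astype(int),'med',np.round(np.median(P,0),3),'lo',np.round(np.percentile(P,2,0),3),'hi',np.round(np.percentile(P,98,0),3))
    cv2.imwrite(f"pics/{n}0.png",im2)
E
python3 a.py
```

```text
pics
t 0.0 pos [ 0.2602 -0.5121  0.2304] rot [-0.001  0.973  0.233 -0.   ] q [-1.307  0.182  1.608 -0.     1.354 -0.206] F [ 0.4  0.3 -0.5] op 0.999 gf 0.0
scene bowl1 0.89 [235 239  21  32] med [0.449 0.24  0.051] lo [0.44  0.214 0.005] hi [0.481 0.254 0.074]
scene bowl1 0.69 [263 262  36  35] med [0.343 0.237 0.035] lo [0.307 0.193 0.004] hi [0.39  0.276 0.054]
scene bowl1 0.68 [220 281  50  41] med [0.358 0.359 0.023] lo [0.297 0.308 0.003] hi [0.404 0.413 0.044]
scene bowl1 0.64 [260 229  20  27] med [0.453 0.151 0.047] lo [0.435 0.114 0.012] hi [0.497 0.175 0.064]
scene bowl2 0.89 [235 239  21  32] med [0.449 0.24  0.051] lo [0.44  0.214 0.005] hi [0.481 0.254 0.074]
scene bowl2 0.69 [263 262  36  35] med [0.343 0.237 0.035] lo [0.307 0.193 0.004] hi [0.39  0.276 0.054]
scene bowl2 0.68 [220 281  50  41] med [0.358 0.359 0.023] lo [0.297 0.308 0.003] hi [0.404 0.413 0.044]
scene bowl2 0.64 [260 229  20  27] med [0.453 0.151 0.047] lo [0.435 0.114 0.012] hi [0.497 0.175 0.064]
scene bowl3 0.89 [235 239  21  32] med [0.449 0.24  0.051] lo [0.44  0.214 0.005] hi [0.481 0.254 0.074]
[... 3496 characters left out ...]
 0.191 0.001] hi [0.393 0.272 0.056]
top bowl4 0.79 [167 259  21  13] med [0.243 0.477 0.058] lo [0.221 0.452 0.001] hi [0.264 0.493 0.076]
top chest 0.65 [320 187  85  91] med [ 0.489 -0.027  0.108] lo [ 0.364 -0.142  0.029] hi [0.614 0.092 0.114]
top chest_lid 0.94 [321 183  88  88] med [ 0.492 -0.027  0.108] lo [ 0.372 -0.136  0.102] hi [0.611 0.086 0.114]
top lid_handle 0.85 [318 183  85  83] med [ 0.492 -0.027  0.108] lo [ 0.369 -0.141  0.102] hi [0.614 0.089 0.114]
top glass_jar 0.7 [387 205  24  21] med [ 0.43  -0.244  0.091] lo [ 0.403 -0.28   0.01 ] hi [ 0.46  -0.221  0.098]
top wood_chuck_2 0.83 [273 224  12  20] med [0.366 0.121 0.033] lo [0.337 0.094 0.002] hi [0.394 0.148 0.04 ]
```

```bash
python3 - <<'E'
import cv2,numpy as np
a=np.load('/tmp/scene.npz')['im'];b=np.load('/tmp/top.npz')['im']
t=cv2.resize(b[110:310,120:440],(800,500),interpolation=cv2.INTER_CUBIC)
s=cv2.resize(a[130:330,160:440],(800,571),interpolation=cv2.INTER_CUBIC)
cv2.imwrite('pics/t1.png',t);cv2.imwrite('pics/s1.png',s)
E
```

```text
(no output)
```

View pics/t1.png

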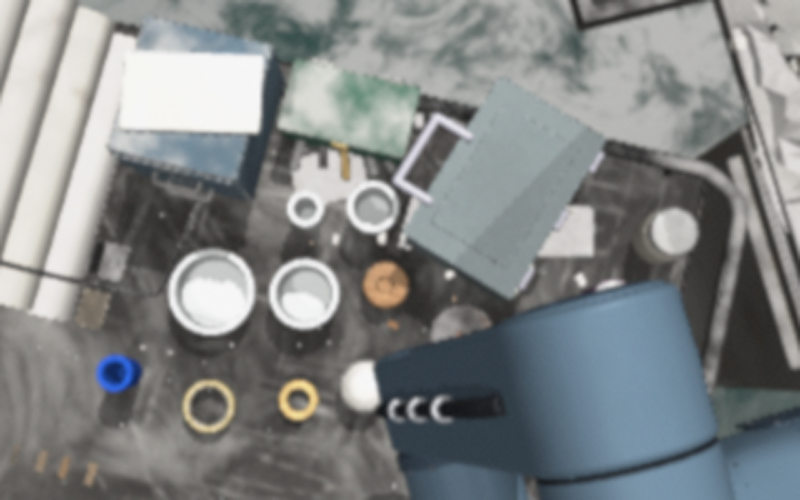

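View pics/s1.png

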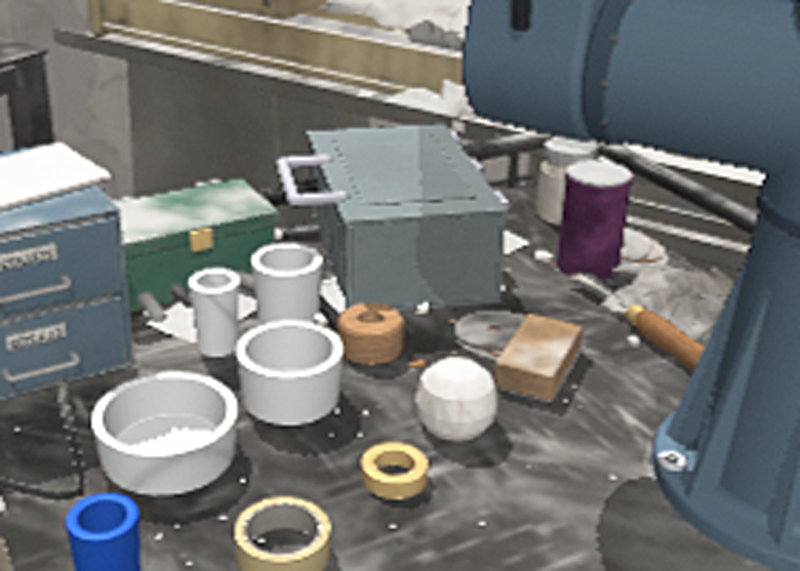

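The white bowls 1–4 are at scene pixels (220,281), (263,262), (260,229) and (235,239). The look-alikes are the blue cup (scene ~(196,315)), the two yellow rings and the white ball. I'm choosing the four white ones by size. The chest's handle side faces left and its hinge side faces right in the top view. Next I'll fit the poses.

```bash
cat >> h.py <<'E'
def circ(P,z0,tol=.004):
    """fit circle to outer hull of points near height z0"""
    Q=P[abs(P[:,2]-z0)<tol][:,:2].astype(np.float32)
    if len(Q)<6: return None
    (c,r)=cv2.minEnclosingCircle(Q); return np.round(c,4),round(r,4),len(Q)
def rel(x,y,z,yaw):
    """shift (mm) along tool axes and turn to bring TCP to world x,y,z with tool x-axis at world angle yaw"""
    o=ctrl.get_obs(); w,a,b,c=o['eef_rot']; Rm=R.from_quat([a,b,c,w]).as_matrix()
    d=Rm.T@(np.array([x,y,z])-o['eef_pos'])*1000
    cur=np.arctan2(Rm[1,0],Rm[0,0]); t=-(yaw-cur); t=(t+np.pi/2)%np.pi-np.pi/2  # half turn symmetric
    print('rel',np.round(d,1),'turn',round(t,3),'or other',round(t-np.sign(t)*np.pi,3),'curyaw',round(cur,3))
E
python3 - <<'E'
from h import *
for n in("top","scene"):
    f=np.load(f'/tmp/{n}.npz');W=cloud(n,f['d'])
    P=W.reshape(-1,3);ok=(f['d'].ravel()>0)
    m=ok&(P[:,2]>.098)&(P[:,2]<.12)&(abs(P[:,0]-.49)<.2)&(P[:,1]>-.2)&(P[:,1]<.2)
    Q=P[m]; print(n,m.sum(),'z',np.percentile(Q[:,2],[5,50,95]))
    r=cv2.minAreaRect(Q[:,:2].astype(np.float32)*1000); print('rect all',r)
    L=Q
    # erode handle: use only dense region
    g=np.zeros((400,400),np.uint8); ij=((Q[:,:2]-[.3,-.2])*1000/2).astype(int); g[ij[:,0].clip(0,399),ij[:,1].clip(0,399)]=255
    g=cv2.morphologyEx(g,cv2.MORPH_CLOSE,np.ones((5,5)))
    h=cv2.morphologyEx(g,cv2.MORPH_OPEN,np.ones((23,23)))
    pts=np.argwhere(h>0).astype(np.float32)
    r=cv2.minAreaRect(pts); print('lid rect centre',np.array(r[0])*2+[300,-200],'size',np.array(r[1])*2,r[2])
    for nm,c,z,rr in[('b1',(.355,.36),.042,.06),('b2',(.352,.235),.052,.05),('b3',(.47,.143),.062,.04),('b4',(.455,.24),.072,.03)]:
        mm=ok&(np.hypot(P[:,0]-c[0],P[:,1]-c[1])<rr+.02); print(nm,circ(P[mm],z), 'ztop',np.percentile(P[mm][:,2],98).round(4))
E
```

```text
top 4069 z [0.10379262 0.10823812 0.11304965]
rect all ((475.90423583984375, -59.5235595703125), (323.7848205566406, 249.81312561035156), 59.02167510986328)
lid rect centre [491.73529053 -32.44116211] size [182.13150024 250.38792419] 59.03623962402344
b1 (array([0.3536, 0.3575]), 0.0579, 207) ztop 0.0451
b2 (array([0.3515, 0.2314]), 0.0461, 167) ztop 0.0553
b3 (array([0.4696, 0.1413]), 0.0347, 111) ztop 0.1133
b4 (array([0.4637, 0.2312]), 0.0237, 72) ztop 0.0752
scene 2299 z [0.10276225 0.10810792 0.11316986]
rect all ((465.7947998046875, -75.84878540039062), (361.6701354980469, 255.83082580566406), 59.10498046875)
lid rect centre [446.40536499 -76.67365265] size [313.82037354 209.92211914] 69.53772735595703
b1 (array([0.3519, 0.3576]), 0.0585, 420) ztop 0.0435
b2 (array([0.351 , 0.2331]), 0.0478, 267) ztop 0.0536
b3 (array([0.4636, 0.131 ]), 0.0465, 154) ztop 0.1119
b4 (array([0.4624, 0.2308]), 0.026, 111) ztop 0.0735
```

```bash
python3 - <<'E'
from h import *
a=np.radians(239.03); X=np.array([np.cos(a),np.sin(a)]);Y=np.array([-X[1],X[0]])
f=np.load('/tmp/top.npz');W=cloud('top',f['d']);P=W.reshape(-1,3)
m=(f['d'].ravel()>0)&(P[:,2]>.085)&(P[:,2]<.13)&(abs(P[:,0]-.49)<.2)&(P[:,1]>-.25)&(P[:,1]<.2)
Q=P[m]; u=Q[:,:2]@X; v=Q[:,:2]@Y
for lo in np.arange(-.40,-.12,.01):
    k=(u>=lo)&(u<lo+.01)
    if k.sum()>3: print(round(lo,3),k.sum(),np.round([v[k].min(),v[k].max()],3),'z',np.round(np.median(Q[k,2]),3))
k=(v>.38)&(v<.44);
for lo in np.arange(-.40,-.1,.004):
    kk=k&(u>=lo)&(u<lo+.004); 
    if kk.sum(): print('u',round(lo,3),kk.sum(),np.round(np.median(Q[kk,2]),4),end=' |')
E
```

```text
-0.4 7 [0.397 0.497] z 0.086
-0.39 8 [0.415 0.48 ] z 0.086
-0.36 47 [0.365 0.47 ] z 0.112
-0.35 81 [0.362 0.473] z 0.112
-0.34 21 [0.363 0.474] z 0.111
-0.33 23 [0.362 0.473] z 0.113
-0.32 23 [0.362 0.475] z 0.111
-0.31 194 [0.316 0.563] z 0.108
-0.3 229 [0.314 0.562] z 0.107
-0.29 226 [0.314 0.562] z 0.108
-0.28 228 [0.315 0.563] z 0.108
-0.27 229 [0.315 0.562] z 0.109
-0.26 231 [0.315 0.563] z 0.109
-0.25 229 [0.314 0.562] z 0.108
-0.24 232 [0.314 0.563] z 0.109
-0.23 233 [0.314 0.562] z 0.108
-0.22 231 [0.314 0.562] z 0.109
-0.21 233 [0.315 0.563] z 0.109
-0.2 236 [0.314 0.562] z 0.108
-0.19 228 [0.314 0.561] z 0.108
-0.18 235 [0.315 0.564] z 0.108
-0.17 230 [0.314 0.562] z 0.107
-0.16 232 [0.315 0.563] z 0.107
-0.15 173 [0.314 0.562] z 0.107
-0.14 29 [0.333 0.542] z 0.105
u -0.4 2 0.0866 |u -0.396 1 0.0855 |u -0.392 2 0.0862 |u -0.384 3 0.086 |u -0.38 2 0.0856 |u -0.368 1 0.0856 |u -0.356 15 0.1112 |u -0.352 22 0.113 |u -0.348 25 0.1102 |u -0.344 1 0.1089 |u -0.312 2 0.106 |u -0.308 23 0.1074 |u -0.304 24 0.107 |u -0.3 22 0.1079 |u -0.296 22 0.1071 |u -0.292 21 0.1074 |u -0.288 22 0.1091 |u -0.284 24 0.1085 |u -0.28 21 0.1088 |u -0.276 22 0.1075 |u -0.272 22 0.1086 |u -0.268 21 0.1085 |u -0.264 22 0.1098 |u -0.26 24 0.1087 |u -0.256 21 0.11 |u -0.252 22 0.1082 |u -0.248 23 0.1086 |u -0.244 23 0.1077 |u -0.24 24 0.1094 |u -0.236 22 0.1088 |u -0.232 22 0.1095 |u -0.228 22 0.1095 |u -0.224 22 0.1086 |u -0.22 22 0.1094 |u -0.216 22 0.1101 |u -0.212 23 0.1088 |u -0.208 23 0.1096 |u -0.204 22 0.1074 |u -0.2 21 0.1083 |u -0.196 24 0.1094 |u -0.192 21 0.1098 |u -0.188 21 0.1087 |u -0.184 21 0.109 |u -0.18 24 0.1093 |u -0.176 22 0.108 |u -0.172 23 0.1084 |u -0.168 22 0.1081 |u -0.164 22 0.1067 |u -0.16 24 0.1071 |u -0.156 22 0.107 |u -0.152 24 0.1065 |u -0.148 21 0.1059 |u -0.144 7 0.1055 |u -0.14 6 0.1056 |
```

```bash
cat >> h.py <<'E'
_a=np.radians(239.03); CX=np.array([np.cos(_a),np.sin(_a)]); CY=np.array([-CX[1],CX[0]]); YAWC=np.arctan2(CY[1],CY[0])
def c2w(x,y): return (-.225+x)*CX+(.4385+y)*CY   # chest frame -> world xy
def w2c(p): p=np.asarray(p)[...,:2]; return np.stack([p@CX+.225,p@CY-.4385],-1)
def relc(x,y,z,yaw=YAWC): rel(*c2w(x,y),z,yaw)
E
python3 - <<'E'
from h import *
f=np.load('/tmp/top.npz');P=cloud('top',f['d']).reshape(-1,3);m=(f['d'].ravel()>0)&(P[:,2]>.06)&(P[:,2]<.1)
Q=P[m];c=w2c(Q)
for lo in np.arange(-.12,.12,.02):
    k=(c[:,1]>=lo)&(c[:,1]<lo+.02)&(c[:,0]<-.08)&(c[:,0]>-.3)
    if k.sum()>2: print(round(lo,2),k.sum(),np.round(np.percentile(c[k,0],[50,99,100]),3),np.round(Q[k,2].max(),3))
print(c2w(-.125,-.03)); relc(-.125,-.03,.25)
E
```

```text
-0.12 26 [-0.137 -0.103 -0.103] 0.068
-0.1 49 [-0.157 -0.11  -0.11 ] 0.083
-0.08 138 [-0.261 -0.126 -0.123] 0.087
-0.06 216 [-0.237 -0.162 -0.157] 0.088
-0.04 280 [-0.218 -0.139 -0.137] 0.088
-0.02 272 [-0.223 -0.145 -0.141] 0.09
0.0 256 [-0.223 -0.151 -0.147] 0.089
0.02 188 [-0.209 -0.155 -0.151] 0.089
0.04 159 [-0.16  -0.094 -0.087] 0.086
0.06 57 [-0.106 -0.086 -0.086] 0.073
[0.53036917 0.08989321]
rel [ 513.6 -415.   -18.7] turn 1.01 or other -2.131 curyaw 0.47
```

Emit:
move_arm([
  [[1,32,-26,-2,0.1],[1,64,-52,-4,0.2],[1,96,-78,-6,0.3],[1,128,-104,-8,0.4],[1,160,-130,-10,0.5],[1,192,-156,-10,0.6],[1,224,-182,-10,0.7],[1,256,-207,-10,0.8],[1,256,-207,-10,0.9],[1,256,-207,-10,1.01]],
])

```text
time_s: 2.13
eef_pos: [0.3958, -0.2098, 0.2416]
eef_rot: [0.0, 0.964, -0.267, 0.0]
wrist_force: [-0.5, -0.9, -0.7]
opening: 1.0
grasp_force: 0.0
```

```bash
python3 -c "
from h import *
obs();relc(-.125,-.045,.25)"
```

```text
t 2.13 pos [ 0.3958 -0.2098  0.2416] rot [ 0.     0.964 -0.267  0.   ] q [-0.754 -0.125  1.899  0.     1.367  1.357] F [-0.5 -0.9 -0.7] op 1.0 gf 0.0
rel [ -53.8 -326.2   -8.4] turn 0.0 or other -3.141 curyaw -0.54
```

Emit:
move_arm([
  [[0.5,-6,-36,-1,0],[0.4,-12,-72,-2,0],[0.35,-18,-108,-4,0],[0.35,-24,-145,-6,0],[0.35,-30,-181,-8,0],[0.35,-36,-218,-8,0],[0.35,-42,-254,-8,0],[0.35,-48,-290,-8,0],[0.35,-54,-326,-8,0],[0.35,-54,-326,-8,0]],
])

```text
time_s: 2.97
eef_pos: [0.5174, 0.1004, 0.2495]
eef_rot: [-0.001, 0.964, -0.264, 0.0]
wrist_force: [-0.7, -0.1, -0.3]
opening: 0.349
grasp_force: 0.0
```

```bash
python3 - <<'E'
from h import *
obs();relc(-.125,-.045,.15);relc(-.125,-.045,.092)
im,d=camera('wrist');print(proj('wrist',[[*c2w(-.125,-.02),.112],[*c2w(-.125,-.07),.112],[*c2w(-.125,.03),.112]]))
cv2.imwrite('pics/w1.png',im)
P=cloud('wrist',d).reshape(-1,3);c=w2c(P)
k=(d.ravel()>0)&(P[:,2]>.1)&(P[:,2]<.13)&(abs(c[:,0]+.125)<.03)&(abs(c[:,1]+.02)<.035)
print(k.sum(),np.percentile(c[k],[2,50,98],axis=0),np.percentile(P[k,2],[2,50,98]))
E
```

```text
t 2.97 pos [0.5174 0.1004 0.2495] rot [-0.001  0.964 -0.264  0.   ] q [-3.500e-02  5.600e-02  1.708e+00  2.000e-03  1.377e+00  2.070e+00] F [-0.7 -0.1 -0.3] op 0.349 gf 0.0
rel [ 1.5  2.6 99.5] turn 0.005 or other -3.136 curyaw -0.535
rel [  1.5   2.8 157.5] turn 0.005 or other -3.136 curyaw -0.535
[[275.43661818 163.96481291]
 [275.06201952 226.15243916]
 [275.8519586   95.01359202]]
1394 [[-0.12845073 -0.05358904]
 [-0.12297722 -0.01814764]
 [-0.11725804  0.01379724]] [0.10718113 0.11084714 0.11284369]
```

View pics/w1.png

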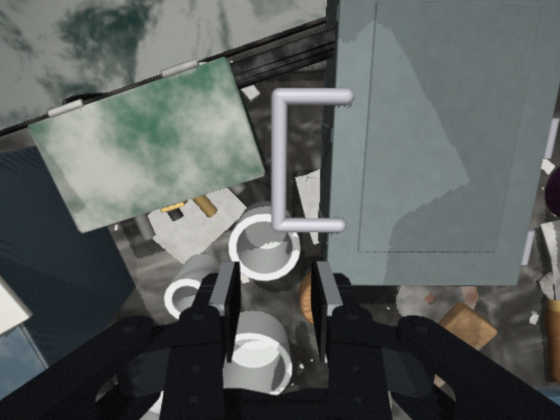

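The handle bar runs from (280,95) to (280,226). It is a round tube at x≈-0.124 in the chest frame, as predicted. The gripper is lined up over its near part, so I'll descend and grip.

Emit:
move_arm([
  [[0.35,1,2,35,0.005],[0.35,1,2,70,0.005],[0.35,1,2,100,0.005],[0.35,1,2,125,0.005],[0.35,1,2,145,0.005],[0.35,1,2,157,0.005],[0.35,1,2,157,0.005],[0,1,2,157,0.005],[0,1,2,157,0.005],[0,1,2,157,0.005]],
])

```text
time_s: 3.85
eef_pos: [0.5185, 0.0977, 0.0949]
eef_rot: [-0.005, 0.963, -0.27, 0.002]
wrist_force: [4.0, 23.4, -0.2]
opening: 0.113
grasp_force: 58.5
```

Emit:
move_arm([
  [[0,0,0,0,0],[0,0,0,0,0],[0,0,0,0,0],[0,0,0,-3,0],[0,0,0,-6,0],[0,0,1,-10,0],[0,0,1,-15,0],[0,0,2,-20,0],[0,0,2,-25,0],[0,0,2,-25,0]],
])

```text
time_s: 4.68
eef_pos: [0.5172, 0.0955, 0.1209]
eef_rot: [-0.004, 0.963, -0.269, 0.002]
wrist_force: [2.3, 19.7, 0.1]
opening: 0.115
grasp_force: 58.8
```

```bash
python3 - <<'E'
from h import *
o=obs();p=w2c(o['eef_pos']);print('chest',p)
# arc: hinge at x=.08,z=.1 ; handle radius .205 start angle offset
z0=.106;x0=-.124; r=np.hypot(.08-x0,z0-.1);a0=np.arctan2(z0-.1,.08-x0)
# current theta from height (tip 14mm below bar centre)
h=.014
for t in np.arange(0,1.96,.075):
    print(round(t,3),np.round([1000*(.08-r*np.cos(a0+t)-p[0]),1000*(.1+r*np.sin(a0+t)-h-o['eef_pos'][2])],1))
w,a,b,c=o['eef_rot'];print(R.from_quat([a,b,c,w]).as_matrix()[:2,1]@CX)
E
```

```text
t 4.68 pos [0.5172 0.0955 0.1209] rot [-0.004  0.963 -0.269  0.002] q [-0.048  0.197  1.83   0.009  1.109  2.064] F [ 2.3 19.7  0.1] op 0.115 gf 58.78600537776947
chest [-0.12299734 -0.04419968]
0.0 [ -1.  -28.9]
0.075 [  0.  -13.6]
0.15 [2.2 1.5]
0.225 [ 5.5 16.5]
0.3 [ 9.9 31.1]
0.375 [15.4 45.4]
0.45 [21.9 59.3]
0.525 [29.5 72.6]
0.6 [38.  85.3]
0.675 [47.5 97.3]
0.75 [ 57.8 108.6]
0.825 [ 69. 119.]
0.9 [ 80.9 128.7]
0.975 [ 93.5 137.3]
1.05 [106.7 145.1]
1.125 [120.5 151.8]
1.2 [134.7 157.4]
1.275 [149.3 162. ]
1.35 [164.2 165.5]
1.425 [179.3 167.8]
1.5 [194.6 169. ]
1.575 [209.9 169.1]
1.65 [225.1 168. ]
1.725 [240.3 165.8]
1.8 [255.2 162.4]
1.875 [269.8 158. ]
1.95 [284.1 152.4]
0.9999426027549608
```

Emit:
move_arm([
  [[0,0,3,-16,0],[0,0,8,-31,0],[0,0,13,-45,0],[0,0,20,-59,0],[0,0,27,-73,0],[0,0,36,-85,0],[0,0,45,-97,0],[0,0,56,-109,0],[0,0,67,-119,0],[0,0,79,-129,0]],
])

```text
time_s: 5.52
eef_pos: [0.4773, 0.0287, 0.2531]
eef_rot: [-0.007, 0.963, -0.268, 0.005]
wrist_force: [0.7, 22.5, 17.4]
opening: 0.116
grasp_force: 58.6
```

```bash
python3 - <<'E'
from h import *
o=obs();p=w2c(o['eef_pos']);print('chest',p, 'bar angle if held', np.arctan2(o['eef_pos'][2]+.014-.1,.08-p[0]), 'r',np.hypot(o['eef_pos'][2]+.014-.1,.08-p[0]))
E
```

```text
t 5.52 pos [0.4773 0.0287 0.2531] rot [-0.007  0.963 -0.268  0.005] q [-0.197 -0.071  1.826  0.013  1.376  1.914] F [ 0.7 22.5 17.4] op 0.116 gf 58.617194294929504
chest [-0.04523418 -0.04407464] bar angle if held 0.9276265191836136 r 0.2088158779483198
```

Emit:
move_arm([
  [[0,0,10,-12,0],[0,0,24,-20,0],[0,0,38,-27,0],[0,0,52,-32,0],[0,0,67,-37,0],[0,0,82,-41,0],[0,0,98,-43,0],[0,0,113,-44,0],[0,0,129,-44,0],[0,0,144,-43,0]],
])

```text
time_s: 6.35
eef_pos: [0.3999, -0.1004, 0.2933]
eef_rot: [0.0, 0.963, -0.269, 0.003]
wrist_force: [12.4, -7.2, 1.6]
opening: 0.109
grasp_force: 62.1
```

```bash
python3 - <<'E'
from h import *
o=obs();p=w2c(o['eef_pos']);print('chest',p, 'bar angle if held', np.arctan2(o['eef_pos'][2]+.014-.1,.08-p[0]), 'r',np.hypot(o['eef_pos'][2]+.014-.1,.08-p[0]))
E
```

```text
t 6.35 pos [ 0.3999 -0.1004  0.2933] rot [ 0.     0.963 -0.269  0.003] q [-5.360e-01 -2.620e-01  1.909e+00  1.000e-03  1.488e+00  1.579e+00] F [12.4 -7.2  1.6] op 0.109 gf 62.09739804267883
chest [ 0.10534188 -0.04397143] bar angle if held 1.6924416425874893 r 0.20884064990353146
```

Emit:
move_arm([
  [[0,0,15,2,0],[0,0,29,5,0],[0,0,42,9,0],[0,0,52,12,0],[0.3,0,52,12,0],[0.3,0,52,12,0],[0.3,0,52,12,0],[0.3,0,52,-20,0],[0.3,0,52,-50,0],[0.3,0,52,-80,0]],
])

```text
time_s: 7.18
eef_pos: [0.3723, -0.1431, 0.3707]
eef_rot: [-0.0, 0.963, -0.269, -0.0]
wrist_force: [-1.2, -0.6, -0.9]
opening: 0.296
grasp_force: 0.0
```

```bash
cat > look.py <<'E'
from h import *
import sys
obs()
for n in sys.argv[2:]:
    im,d=camera(n); np.savez(f"/tmp/{n}.npz",im=im,d=d); P=cloud(n,d).reshape(-1,3); ok=d.ravel()>0
    for nm,c,z,rr in[('b1',(.353,.3575),.042,.06),('b2',(.3515,.232),.052,.05),('b3',(.468,.141),.062,.037),('b4',(.463,.231),.072,.026)]:
        mm=ok&(np.hypot(P[:,0]-c[0],P[:,1]-c[1])<rr+.03); print(n,nm,circ(P[mm],z))
    im=im[110:310,120:440] if n=='top' else im[130:330,160:440] if n=='scene' else im
    cv2.imwrite(f'pics/{sys.argv[1]}_{n}.png',cv2.resize(im,(800,int(800*im.shape[0]/im.shape[1])),interpolation=cv2.INTER_CUBIC) if n!='wrist' else im)
E
python3 look.py l2 top scene
```

```text
t 7.18 pos [ 0.3723 -0.1431  0.3707] rot [-0.     0.963 -0.269 -0.   ] q [-0.667 -0.322  1.804  0.     1.66   1.448] F [-1.2 -0.6 -0.9] op 0.296 gf 0.0
top b1 (array([0.3488, 0.3418]), 0.073, 209)
top b2 (array([0.3518, 0.2315]), 0.0462, 161)
top b3 (array([0.4657, 0.1264]), 0.0491, 108)
top b4 (array([0.4622, 0.232 ]), 0.024, 81)
scene b1 (array([0.349 , 0.3422]), 0.0737, 443)
scene b2 (array([0.3502, 0.2312]), 0.0473, 270)
scene b3 (array([0.4589, 0.1297]), 0.0507, 160)
scene b4 (array([0.4625, 0.231 ]), 0.026, 107)
```

View pics/l2_scene.png

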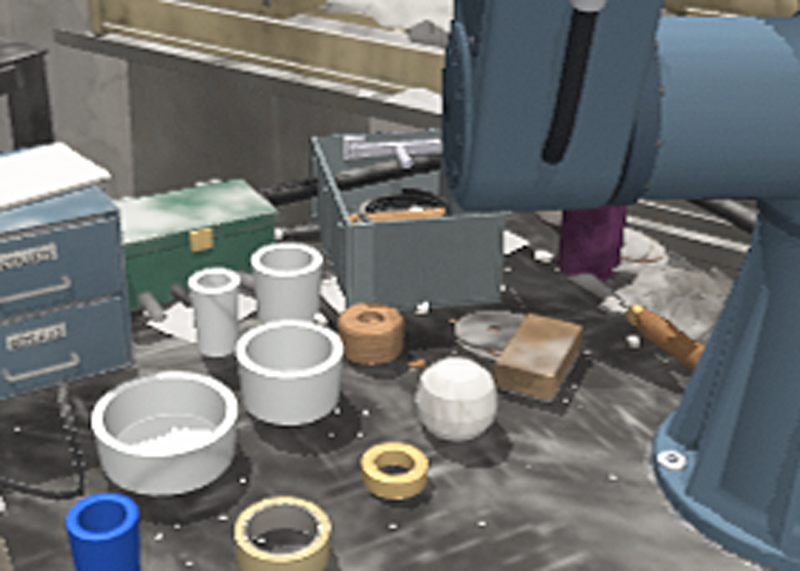

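The lid is back at its stop. The chest is open, with the batten and folded stay visible at crop (400,205), and the bowls have not moved. I'll check the arm's clearance over the open lid before carrying bowls.

```bash
python3 - <<'E'
from h import *
from scipy.optimize import least_squares
q=np.array([[.181,1.607],[-.125,1.899],[.056,1.708],[.197,1.83],[-.071,1.826],[-.262,1.909],[-.322,1.804]])
p=np.array([[.2602,-.5121,.2304],[.3958,-.2098,.2416],[.5174,.1004,.2495],[.5172,.0955,.1209],[.4773,.0287,.2531],[.3999,-.1004,.2933],[.3723,-.1431,.3707]])
r=np.hypot(p[:,0],p[:,1])
def f(v,q=q):
    a1,a2,a3,d4,h=v;s=q[:,0]+q[:,1]
    return a1+a2*np.sin(q[:,0])+d4*np.sin(s)+a3*np.cos(s), h+a2*np.cos(q[:,0])+d4*np.cos(s)-a3*np.sin(s)
s=least_squares(lambda v:np.r_[f(v)[0]-r,f(v)[1]-p[:,2]],[.05,.4,0,.4,.2]);print(s.x,s.cost)
f2=np.load('/tmp/scene.npz');P=cloud('scene',f2['d']);im=f2['im'].astype(int)
for (x0,x1) in [(.05,.12),(.12,.2),(.2,.3),(.3,.4),(.4,.5)]:
    m=(f2['d']>0)&(P[...,0]>x0)&(P[...,0]<x1)&(P[...,1]<.1)&(P[...,1]>-.35)&(P[...,2]>.2)
    print(x0,m.sum(),np.percentile(P[m],[1,99],axis=0).round(3).tolist() if m.sum() else '')
c=w2c(P);m=(f2['d']>0)&(c[...,0]>.09)&(c[...,0]<.25)&(abs(c[...,1])<.13)&(P[...,2]>.12)&(P[...,2]<.34)
print(m.sum(),np.percentile(np.c_[c[m],P[m][:,2]],[1,50,99],axis=0).round(3))
rel(.353+.054*CY[0],.3575+.054*CY[1],.15,YAWC+np.pi/2)
E
```

```text
[ 0.01662412  0.41746335  0.06993485  0.51023543 -0.00115862] 6.131599302330983e-06
0.05 157 [[0.05, -0.019, 0.203], [0.083, 0.1, 0.389]]
0.12 0 
0.2 0 
0.3 0 
0.4 0 Traceback (most recent call last):
  File "<stdin>", line 15, in <module>
    return _quantile_unchecked(
        a, q, axis, out, overwrite_input, method, keepdims, weights)
    return _ureduce(a,
                    func=_quantile_ureduce_func,
    ...<5 lines>...
                    overwrite_input=overwrite_input,
                    method=method)
    r = func(a, **kwargs)
    result = _quantile(arr,
                       quantiles=q,
    ...<2 lines>...
                       out=out,
                       weights=wgt)
    slices_having_nans = np.isnan(arr[-1, ...])
                                  ~~~^^^^^^^^^
IndexError: index -1 is out of bounds for axis 0 with size 0
```

```bash
cat >> h.py <<'E'
YN=YAWC+np.pi/2   # tool y along +chest y
def rim(c,rad,z): c=np.array(c)+rad*CY; rel(*c,z,YN)
E
python3 -c "
from h import *
rim((.353,.3575),.053,.14)"
```

```text
rel [-227.4 -419.   232.4] turn 1.567 or other -1.574 curyaw -0.544
```

Emit:
move_arm([
  [[0.4,-22,-40,0,-0.12],[0.4,-44,-75,0,-0.24],[0.4,-66,-110,0,-0.36],[0.4,-88,-145,0,-0.48],[0.4,-110,-180,0,-0.6],[0.4,-132,-216,0,-0.72],[0.4,-154,-252,20,-0.84],[0.4,-176,-288,50,-0.96],[0.4,-198,-324,80,-1.08],[0.4,-220,-360,110,-1.2]],
])

```text
time_s: 8.12
eef_pos: [0.3701, 0.2494, 0.2804]
eef_rot: [-0.0, 0.946, 0.325, 0.001]
wrist_force: [1.0, -1.2, -0.0]
opening: 0.4
grasp_force: 0.0
```

```bash
python3 -c "
from h import *
obs();rim((.353,.3575),.053,.14)"
```

```text
t 8.12 pos [0.3701 0.2494 0.2804] rot [-0.     0.946  0.325  0.001] q [ 0.326 -0.161  1.853  0.     1.449  1.234] F [ 1.  -1.2 -0. ] op 0.4 gf 0.0
rel [ 71.9 -46.3 140.4] turn -0.368 or other 2.774 curyaw 0.663
```

```bash
cat > lw.py <<'E'
from h import *
import sys
im,d=camera('wrist'); o=obs(); c=cal('wrist'); im,d=camera('wrist'); P=cloud('wrist',d,c).reshape(-1,3); ok=d.ravel()>0
cv2.imwrite(f'pics/{sys.argv[1]}.png',im)
for a in sys.argv[2:]:
    x,y,z,r=map(float,a.split(','))
    m=ok&(np.hypot(P[:,0]-x,P[:,1]-y)<r+.015)&(abs(P[:,2]-z)<.006); Q=P[m]
    if len(Q)<20: print('none',len(Q)); continue
    # outer hull of the rim annulus, known radius: maximise inliers
    from scipy.optimize import least_squares
    rm=r-.004
    s=least_squares(lambda v:np.hypot(Q[:,0]-v[0],Q[:,1]-v[1])-rm,[x,y],loss='soft_l1',f_scale=.003)
    res=np.hypot(Q[:,0]-s.x[0],Q[:,1]-s.x[1])-rm
    ang=np.degrees(np.arctan2(Q[:,1]-s.x[1],Q[:,0]-s.x[0]));print('n',len(Q),'c',s.x.round(4),'in',(abs(res)<.005).mean().round(2),'z',np.percentile(Q[:,2],[5,50,95]).round(4),'angcover',np.unique((ang//30)).size*30)
E
python3 lw.py w2 .353,.3575,.042,.058 .3515,.232,.052,.0465; python3 -c "
from h import *
rim((.353,.3575),.053,.14)"
```

```text
t 8.17 pos [0.367  0.2531 0.2747] rot [-0.002  0.944  0.33  -0.003] q [ 0.333 -0.153  1.857  0.004  1.445  1.231] F [-4.9  0.7 -4.5] op 0.398 gf 0.0
n 3139 c [0.3533 0.3588] in 0.99 z [0.0382 0.0418 0.0432] angcover 360
n 2093 c [0.3517 0.234 ] in 1.0 z [0.0485 0.0517 0.0531] angcover 360
rel [ 74.8 -43.  136.1] turn -0.365 or other 2.776 curyaw 0.665
```

Emit:
move_arm([
  [[0.4,19,-11,30,-0.1],[0.4,38,-22,60,-0.2],[0.4,56,-32,90,-0.3],[0.4,76,-42,120,-0.365],[0.4,76,-42,136,-0.365],[0.4,76,-42,136,-0.365],[0.4,76,-42,136,-0.365],[0.4,76,-42,136,-0.365],[0.4,76,-42,136,-0.365],[0.4,76,-42,136,-0.365]],
])

```text
time_s: 9.05
eef_pos: [0.4069, 0.3266, 0.1473]
eef_rot: [0.0, 0.873, 0.488, 0.002]
wrist_force: [0.1, 0.4, -0.6]
opening: 0.403
grasp_force: 0.0
```

```bash
python3 lw.py w3 .3533,.3588,.042,.058; python3 -c "
from h import *
rim((.3533,.3588),.053,.025)"
```

```text
t 9.1 pos [0.4067 0.3265 0.147 ] rot [0.    0.873 0.488 0.002] q [ 0.449  0.154  1.819 -0.     1.165  1.   ] F [ 0.  -0.4 -0.3] op 0.401 gf 0.0
n 5613 c [0.3539 0.3595] in 0.99 z [0.0378 0.0417 0.043 ] angcover 360
rel [ -0.   -9.4 121.7] turn -0.011 or other 3.131 curyaw 1.019
```

Emit:
move_arm([
  [[0.4,0,-9,20,-0.011],[0.4,0,-9,50,-0.011],[0.4,0,-9,80,-0.011],[0.4,0,-9,105,-0.011],[0.4,0,-9,122,-0.011],[0.4,0,-9,122,-0.011],[0,0,-9,122,-0.011],[0,0,-9,122,-0.011],[0,0,-9,122,-0.011],[0,0,-9,122,-0.011]],
])

```text
time_s: 9.98
eef_pos: [0.3996, 0.3324, 0.0253]
eef_rot: [-0.0, 0.87, 0.493, 0.002]
wrist_force: [1.0, 2.0, 2.9]
opening: 0.097
grasp_force: 56.1
```

Emit:
move_arm([
  [[0,0,0,0,0],[0,0,0,0,0],[0,0,0,-5,0],[0,0,0,-12,0],[0,0,0,-25,0],[0,0,0,-45,0],[0,0,0,-70,0],[0,0,0,-95,0],[0,0,0,-115,0],[0,0,0,-115,0]],
])

```text
time_s: 10.82
eef_pos: [0.4, 0.3317, 0.1422]
eef_rot: [0.001, 0.87, 0.493, 0.003]
wrist_force: [0.6, 0.1, -2.9]
opening: 0.094
grasp_force: 57.8
```

```bash
python3 lw.py w4; python3 -c "
from h import *
im,d=camera('scene');cv2.imwrite('pics/s4.png',cv2.resize(im[130:330,160:440],(800,571)))
o=ctrl.get_obs();print('chest',w2c(o['eef_pos']));relc(0,-.038+.053,.2,YN)"
```

```text
t 10.87 pos [0.399  0.3312 0.1399] rot [0.001 0.87  0.493 0.002] q [ 4.640e-01  1.580e-01  1.832e+00 -1.000e-03  1.149e+00  1.004e+00] F [ 0.4  0.6 -3.5] op 0.091 gf 57.70102446258534
chest [-0.26256741 -0.26804638]
rel [-263.   282.8  -62.7] turn 0.001 or other -3.141 curyaw 1.031
```

View pics/s4.png

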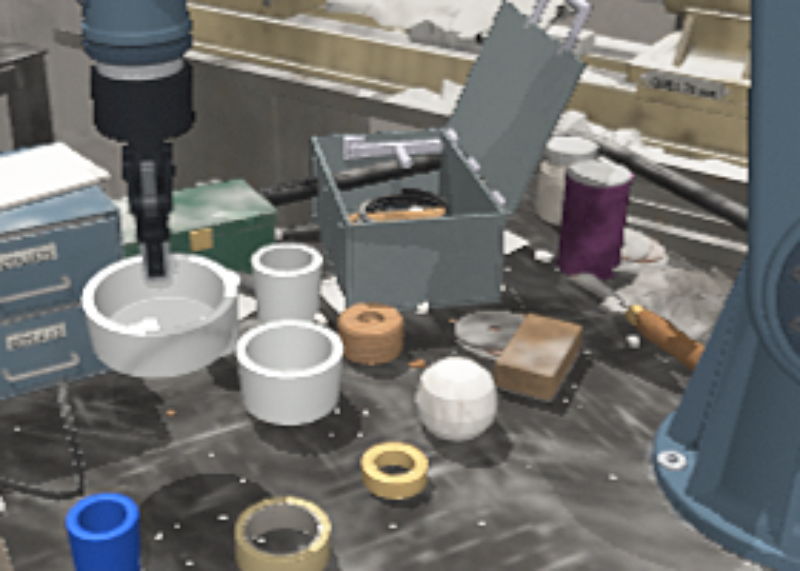

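Bowl1 is held level at its +y rim (crop (155,265)). The lid stands at its stop. I'll carry it over the chest.

Emit:
move_arm([
  [[0,0,0,-25,0],[0,-12,13,-50,0],[0,-35,38,-62,0],[0,-60,64,-62,0],[0,-85,91,-62,0],[0,-110,118,-62,0],[0,-135,145,-62,0],[0,-160,172,-62,0],[0,-185,199,-62,0],[0,-210,226,-62,0]],
])

```text
time_s: 11.8
eef_pos: [0.4826, 0.0332, 0.1978]
eef_rot: [-0.001, 0.87, 0.493, -0.002]
wrist_force: [0.8, 0.3, -4.0]
opening: 0.098
grasp_force: 60.7
```

Emit:
move_arm([
  [[0,-20,21,0,0],[0,-38,40,0,0],[0,-48,51,0,0],[0,-53,57,0,0],[0,-53,57,0,0],[0,-53,57,0,0],[0,-53,57,0,0],[0,-53,57,0,0],[0,-53,57,0,0],[0,-53,57,0,0]],
])

```text
time_s: 12.63
eef_pos: [0.5056, -0.0391, 0.2004]
eef_rot: [0.0, 0.87, 0.493, 0.0]
wrist_force: [0.7, 0.2, -3.3]
opening: 0.096
grasp_force: 60.9
```

```bash
python3 lw.py w5; python3 - <<'E'
from h import *
o=ctrl.get_obs();z=o['eef_pos'][2];print('chest',w2c(o['eef_pos']))
# chest pose check: inner walls from top cloud at rim z .1
for n in('top','wrist'):
    im,d=camera(n);P=cloud(n,d).reshape(-1,3);c=w2c(P);ok=(d.ravel()>0)
    for z0,z1 in((.094,.106),(.012,.028)):
        m=ok&(P[:,2]>z0)&(P[:,2]<z1)&(abs(c[:,0])<.1)&(abs(c[:,1])<.14)
        print(n,z0,m.sum(),np.percentile(c[m],[1,10,50,90,99],axis=0).round(3).tolist() if m.sum()>5 else '')
    # bowl held: rim height ~ z+.017
    m=ok&(abs(P[:,2]-z-.017)<.01)&(np.hypot(c[:,0],c[:,1]+.038)<.075); Q=c[m]
    from scipy.optimize import least_squares
    if m.sum()>20:
        s=least_squares(lambda v:np.hypot(Q[:,0]-v[0],Q[:,1]-v[1])-.054,[0,-.038],loss='soft_l1',f_scale=.003);print(n,'bowl centre',s.x,m.sum(), (abs(s.fun)<.005).mean())
relc(0,-.038+.053,.033,YN)
E
```

```text
t 12.68 pos [ 0.5056 -0.0393  0.2004] rot [0.    0.87  0.493 0.   ] q [-0.312  0.059  1.807  0.     1.275  0.227] F [-0.7 -0.3 -3.9] op 0.097 gf 60.90643527160864
chest [-0.00137614  0.01535183]
top 0.094 191 [[-0.079, -0.122], [-0.078, -0.12], [-0.074, 0.01], [0.079, 0.084], [0.084, 0.104]]
top 0.012 147 [[-0.097, -0.122], [-0.076, -0.092], [-0.026, 0.058], [0.071, 0.093], [0.076, 0.118]]
top bowl centre [ 0.00244037 -0.03970053] 120 1.0
wrist 0.094 7574 [[-0.081, -0.122], [-0.08, -0.118], [-0.065, 0.074], [0.074, 0.119], [0.082, 0.121]]
wrist 0.012 5334 [[-0.094, -0.119], [-0.064, 0.016], [-0.013, 0.063], [0.068, 0.102], [0.074, 0.117]]
wrist bowl centre [ 0.00061278 -0.03717373] 14203 0.8846018446807012
rel [ -1.2  -0.5 167.4] turn 0.001 or other -3.141 curyaw 1.031
```

View pics/w5.png

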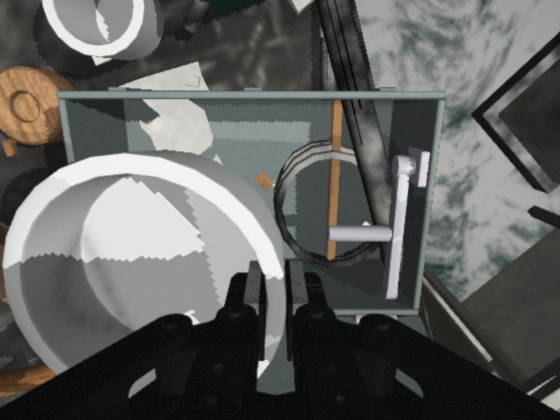

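Chest interior: batten at (335,180), stay at (400,225), peg at (365,232). There is also a dark ring around (335,200), so I'll check how high and how wide it is before lowering.

```bash
python3 - <<'E'
from h import *
im,d=camera('wrist');P=cloud('wrist',d);c=w2c(P.reshape(-1,3)).reshape(*d.shape,2)
for (u,v) in [(280,200),(277,220),(283,180),(290,160),(305,150),(330,148),(300,255),(320,262),(255,110),(300,200),(335,150),(360,200),(365,150)]:
    print((u,v),im[v,u],c[v,u].round(3),P[v,u,2].round(3))
E
```

```text
(280, 200) [47 46 47] [0.01  0.019] 0.024
(277, 220) [25 21 22] [0.029 0.016] 0.023
(283, 180) [82 85 86] [-0.008  0.021] 0.025
(290, 160) [109 110 111] [-0.024  0.027] 0.016
(305, 150) [64 64 65] [-0.033  0.041] 0.014
(330, 148) [133 139 144] [-0.035  0.062] 0.016
(300, 255) [60 61 61] [0.062 0.037] 0.027
(320, 262) [39 40 38] [0.069 0.056] 0.027
(255, 110) [96 96 88] [-0.066 -0.004] 0.006
(300, 200) [71 71 65] [0.016 0.038] 0.005
(335, 150) [ 79  92 105] [-0.034  0.066] 0.022
(360, 200) [75 75 68] [0.015 0.094] 0.005
(365, 150) [119 124 125] [-0.039  0.081] 0.066
```

The ring is clutter up to 25 mm high, reaching y≈+18 mm. I'll put the nest at y=-48 mm to stay clear of it.

Emit:
move_arm([
  [[0,0,-10,0,0],[0,0,-10,30,0],[0,0,-10,60,0],[0,0,-10,90,0],[0,0,-10,115,0],[0,0,-10,135,0],[0,0,-10,150,0],[0,0,-10,160,0],[0,0,-10,166,0],[0,0,-10,168,0]],
])

```text
time_s: 13.72
eef_pos: [0.497, -0.0348, 0.0324]
eef_rot: [-0.0, 0.87, 0.493, -0.0]
wrist_force: [-1.4, 0.0, 3.7]
opening: 0.09
grasp_force: 65.7
```

```bash
python3 -c "
from h import *
o=obs();print(w2c(o['eef_pos']))"
```

```text
t 13.72 pos [ 0.497  -0.0348  0.0324] rot [-0.     0.87   0.493 -0.   ] q [-0.309  0.297  1.928 -0.     0.917  0.232] F [-1.4  0.   3.7] op 0.09 gf 65.74260741566832
[-0.00093662  0.00559542]
```

Emit:
move_arm([
  [[0.1,0,0,1,0],[0.15,0,0,1,0],[0.22,0,0,1,0],[0.28,0,0,1,0],[0.28,0,0,0,0],[0.28,0,0,-15,0],[0.28,0,0,-45,0],[0.28,0,0,-85,0],[0.28,0,0,-125,0],[0.28,0,0,-165,0]],
])

```text
time_s: 14.55
eef_pos: [0.4967, -0.0346, 0.1993]
eef_rot: [-0.0, 0.87, 0.493, 0.0]
wrist_force: [1.1, -0.2, -0.9]
opening: 0.28
grasp_force: 0.0
```

```bash
P=($(python3 -c "
from h import *
p=c2w(0,-.048);print('%.4f,%.4f,.047,.058'%tuple(p))")); python3 lw.py w6 $P .3515,.232,.052,.0465; python3 -c "
from h import *
print(w2c(np.array([0.,0])), 'bowl2');rim((.3517,.234),.0415,.15)
import numpy as np
f=camera('top');P=cloud('top',f[1]).reshape(-1,3)
for nm,c,z,rr in[('b2',(.3515,.232),.052,.05),('b3',(.468,.141),.062,.037),('b4',(.463,.231),.072,.026)]:
    mm=(np.hypot(P[:,0]-c[0],P[:,1]-c[1])<rr+.015); print(nm,circ(P[mm],z))
"
```

```text
t 14.6 pos [ 0.5015 -0.0359  0.2082] rot [0.005 0.87  0.493 0.005] q [-0.308  0.031  1.82   0.     1.277  0.231] F [ 4.6 -0.3  6.3] op 0.282 gf 0.0
n 4352 c [ 0.4512 -0.0085] in 0.93 z [0.0427 0.0467 0.0482] angcover 360
none 0
[ 0.225  -0.4385] bowl2
rel [ 154.4 -226.7   52.6] turn 0.001 or other -3.141 curyaw 1.031
b2 (array([0.3517, 0.2314]), 0.0461, 170)
b3 (array([0.4697, 0.1409]), 0.0344, 115)
b4 (array([0.4641, 0.2314]), 0.0237, 73)
```

Emit:
move_arm([
  [[0.4,21,-31,0,0],[0.4,42,-62,0,0],[0.4,63,-93,0,0],[0.4,84,-124,0,0],[0.4,105,-155,5,0],[0.4,126,-186,25,0],[0.4,145,-215,45,0],[0.4,154,-227,52,0],[0.4,154,-227,52,0],[0.4,154,-227,52,0]],
])

```text
time_s: 15.53
eef_pos: [0.3803, 0.2142, 0.1441]
eef_rot: [-0.0, 0.869, 0.494, -0.001]
wrist_force: [1.0, 0.2, 0.1]
opening: 0.399
grasp_force: 0.0
```

```bash
python3 lw.py w7 .3517,.233,.052,.0465 | tee /tmp/o; python3 -c "
from h import *
rim((.3517,.234),.0415,.038)"
```

```text
t 15.58 pos [0.3814 0.2137 0.1449] rot [ 0.     0.87   0.493 -0.   ] q [ 0.238 -0.031  2.021 -0.     1.152  0.777] F [ 0.2 -0.9  0.8] op 0.399 gf 0.0
n 4734 c [0.3519 0.2337] in 1.0 z [0.0483 0.0517 0.0529] angcover 360
rel [  1.9   4.7 107.4] turn 0.0 or other -3.141 curyaw 1.03
```

Emit:
move_arm([
  [[0.4,2,5,25,0],[0.4,2,5,55,0],[0.4,2,5,80,0],[0.4,2,5,98,0],[0.4,2,5,107,0],[0.4,2,5,107,0],[0,2,5,107,0],[0,2,5,107,0],[0,2,5,107,0],[0,2,5,107,0]],
])

```text
time_s: 16.47
eef_pos: [0.3881, 0.2131, 0.0397]
eef_rot: [0.001, 0.87, 0.493, 0.001]
wrist_force: [-1.7, -3.7, 6.9]
opening: 0.083
grasp_force: 56.9
```

Emit:
move_arm([
  [[0,0,0,0,0],[0,0,0,0,0],[0,0,0,-5,0],[0,0,0,-12,0],[0,0,0,-25,0],[0,0,0,-50,0],[0,0,0,-85,0],[0,0,0,-120,0],[0,0,0,-155,0],[0,0,0,-165,0]],
])

```text
time_s: 17.3
eef_pos: [0.3896, 0.2141, 0.2095]
eef_rot: [0.001, 0.87, 0.493, 0.005]
wrist_force: [0.6, -0.2, -1.3]
opening: 0.082
grasp_force: 59.5
```

```bash
cat > hold.py <<'E'
from h import *
import sys
from scipy.optimize import least_squares
ro,dep=map(float,sys.argv[1:3])  # outer rim radius, depth of tip below rim
camera('wrist');o=obs();p=o['eef_pos'];c=cal('wrist');im,d=camera('wrist');P=cloud('wrist',d,c).reshape(-1,3)
g=np.array(list(map(float,sys.argv[3].split(',')))) # expected centre offset from TCP in chest frame
C=w2c(P)-w2c(p); m=(d.ravel()>0)&(abs(P[:,2]-p[2]-dep)<.007)&(abs(np.hypot(*(C-g).T)-ro+.004)<.012);Q=C[m]
s=least_squares(lambda v:np.hypot(Q[:,0]-v[0],Q[:,1]-v[1])-ro+.004,g,loss='soft_l1',f_scale=.003)
A=np.c_[Q,np.ones(len(Q))];k=np.linalg.lstsq(A,P[m][:,2],rcond=None)[0]
print('held centre offset (chest)',s.x.round(4),'n',m.sum(),'rim z-tcp',np.round(k[2]+k[:2]@s.x-p[2],4),'tilt',k[:2].round(3),'tcp chest',w2c(p).round(4))
cv2.imwrite('pics/hold.png',im)
E
python3 hold.py .0465 .014 0,-.0415; python3 -c "
from h import *
rim((.4512,-.0085),.0415,.2)"
```

```text
t 17.35 pos [0.3898 0.2141 0.2091] rot [0.001 0.87  0.493 0.005] q [ 0.234 -0.107  1.951  0.     1.288  0.774] F [ 0.4  0.6 -0.9] op 0.079 gf 59.60225853254087
held centre offset (chest) [-0.0012 -0.0414] n 9898 rim z-tcp 0.0105 tilt [-0.001  0.049] tcp chest [-0.1592 -0.2145]
rel [-158.6  209.4    6.4] turn 0.001 or other -3.141 curyaw 1.031
```

Emit:
move_arm([
  [[0,-20,26,0,0],[0,-40,53,0,0],[0,-60,79,0,0],[0,-80,106,0,0],[0,-100,132,0,0],[0,-120,158,0,0],[0,-140,185,0,0],[0,-153,202,0,0],[0,-158,208,0,0],[0,-158,208,0,0]],
])

```text
time_s: 18.23
eef_pos: [0.4832, -0.0304, 0.2011]
eef_rot: [-0.001, 0.871, 0.492, -0.001]
wrist_force: [0.9, 0.2, -1.9]
opening: 0.083
grasp_force: 59.7
```

```bash
python3 hold.py .0465 .012 0,-.0415; python3 -c "
from h import *
b=w2c(np.array([.4512,-.0085]));print('b1',b);relc(b[0]+.0012,b[1]+.0404,.054,YN)
im=cv2.imread('pics/hold.png')"
```

```text
t 18.28 pos [ 0.4828 -0.0291  0.2013] rot [-0.002  0.871  0.492 -0.001] q [-3.070e-01  7.000e-03  1.859e+00  1.000e-03  1.280e+00  2.350e-01] F [ 0.1 -0.5 -2.7] op 0.08 gf 59.65079307323322
held centre offset (chest) [-0.0014 -0.0409] n 10547 rim z-tcp 0.0103 tilt [-0.003  0.037] tcp chest [ 0.0015 -0.0095]
b1 [ 0.00010557 -0.04725048]
rel [ -0.4   3.6 147.6] turn 0.0 or other -3.141 curyaw 1.03
```

View pics/hold.png

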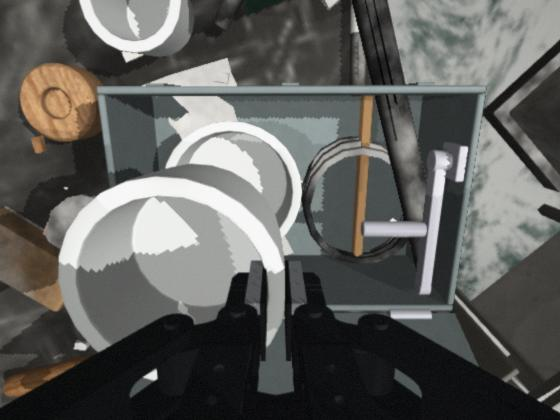

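Bowl2 is held (centre ~(165,265)) over bowl1, which sits in the chest at (235,175). I'll lower it.

Emit:
move_arm([
  [[0,0,4,20,0],[0,0,4,45,0],[0,0,4,70,0],[0,0,4,90,0],[0,0,4,108,0],[0,0,4,122,0],[0,0,4,132,0],[0,0,4,140,0],[0,0,4,146,0],[0,0,4,148,0]],
])

```text
time_s: 19.17
eef_pos: [0.4871, -0.0307, 0.0547]
eef_rot: [-0.0, 0.87, 0.493, -0.0]
wrist_force: [-0.1, -0.3, -1.1]
opening: 0.081
grasp_force: 59.6
```

```bash
python3 hold.py .0465 .012 0,-.0415
```

```text
t 19.22 pos [ 0.4872 -0.0309  0.0549] rot [-0.     0.87   0.493 -0.   ] q [-0.307  0.235  1.948  0.     0.959  0.232] F [-0.7 -0.8 -1.7] op 0.083 gf 59.65038092806935
held centre offset (chest) [-0.0013 -0.041 ] n 10460 rim z-tcp 0.0102 tilt [-0.002  0.041] tcp chest [ 0.0008 -0.0048]
```

Emit:
move_arm([
  [[0,0,-2,0,0],[0,0,-2,2,0],[0,0,-2,3,0],[0.12,0,-2,3,0],[0.2,0,-2,3,0],[0.25,0,-2,3,0],[0.25,0,-2,-5,0],[0.25,0,-2,-40,0],[0.25,0,-2,-80,0],[0.25,0,-2,-120,0]],
])

```text
time_s: 20.1
eef_pos: [0.4848, -0.03, 0.1767]
eef_rot: [-0.001, 0.87, 0.493, -0.001]
wrist_force: [0.9, -0.3, -0.0]
opening: 0.25
grasp_force: 0.0
```

```bash
python3 lw.py w8 .4512,-.0085,.063,.0465 .4512,-.0085,.047,.058; python3 -c "
from h import *
f=camera('top');P=cloud('top',f[1]).reshape(-1,3)
for nm,c,z,rr in[('b3',(.468,.141),.062,.037),('b4',(.463,.231),.072,.026)]:
    mm=(np.hypot(P[:,0]-c[0],P[:,1]-c[1])<rr+.015); print(nm,circ(P[mm],z))
rel(.4697,.1409,.17,YN)"
```

```text
t 20.15 pos [ 0.49   -0.0314  0.1858] rot [0.004 0.87  0.493 0.004] q [-0.306  0.03   1.868  0.     1.231  0.233] F [ 4.8 -0.   5.6] op 0.25 gf 0.0
n 4034 c [ 0.4527 -0.0083] in 1.0 z [0.0592 0.0627 0.064 ] angcover 360
n 5054 c [ 0.4513 -0.0085] in 0.75 z [0.0431 0.0469 0.0505] angcover 360
b3 (array([0.4696, 0.1411]), 0.0345, 111)
b4 (array([0.463 , 0.2309]), 0.0236, 75)
rel [ 137.9 -104.7    9.2] turn 0.001 or other -3.141 curyaw 1.031
```

```bash
python3 -c "
from h import *
rim((.4697,.1409),-.03,.17)"
```

```text
rel [ 137.9 -134.7    9. ] turn 0.001 or other -3.141 curyaw 1.031
```

Emit:
move_arm([
  [[0.4,0,0,-25,0],[0.4,28,-27,-25,0],[0.4,56,-54,-25,0],[0.4,84,-81,-25,0],[0.4,112,-108,-20,0],[0.4,132,-128,-10,0],[0.4,138,-135,0,0],[0.4,138,-135,0,0],[0.4,138,-135,0,0],[0.4,138,-135,0,0]],
])

```text
time_s: 21.08
eef_pos: [0.4413, 0.1563, 0.1752]
eef_rot: [0.0, 0.87, 0.493, -0.0]
wrist_force: [0.1, 0.9, -0.1]
opening: 0.4
grasp_force: 0.0
```

```bash
python3 lw.py w9 .4696,.1411,.062,.035; python3 - <<'E'
from h import *
rim((.4697,.1409),-.03,.048)
im,d=camera('wrist');P=cloud('wrist',d).reshape(-1,3);c=w2c(P)
for lo in np.arange(-.16,.02,.02):
    m=(d.ravel()>0)&(c[:,1]>=lo)&(c[:,1]<lo+.02)&(c[:,0]<-.09)&(c[:,0]>-.22)&(P[:,2]>.07)&(P[:,2]<.1)
    if m.sum()>5: print(lo.round(2),m.sum(),np.percentile(c[m,0],[50,95,99]).round(3),P[m,2].max())
E
```

```text
t 21.13 pos [0.4417 0.1562 0.1756] rot [0.    0.87  0.492 0.   ] q [ 8.600e-02 -1.000e-03  1.923e+00 -0.000e+00  1.220e+00  6.280e-01] F [0.2 0.  0.4] op 0.395 gf 0.0
n 3081 c [0.4693 0.1442] in 1.0 z [0.0585 0.0616 0.0628] angcover 360
rel [  1.3   1.7 127.7] turn -0.001 or other 3.14 curyaw 1.029
-0.16 622 [-0.201 -0.193 -0.191] 0.07390538639718024
-0.14 74 [-0.213 -0.206 -0.204] 0.07334107360460874
-0.08 230 [-0.216 -0.21  -0.21 ] 0.08042361781774401
-0.06 2494 [-0.198 -0.162 -0.154] 0.08164395030096767
-0.04 3969 [-0.182 -0.145 -0.141] 0.08198261920002198
-0.02 3647 [-0.185 -0.15  -0.146] 0.08196497165358842
-0.0 3392 [-0.189 -0.156 -0.152] 0.08187025376240328
```

View pics/w9.png

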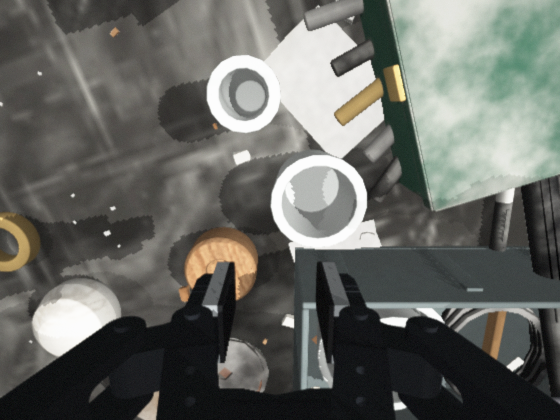

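Bowl3 is at (320,200), with the box close by on the right at (400,170). The left (-y) rim is free, so I'll grip there.

Emit:
move_arm([
  [[0.4,4,0,25,0],[0.4,4,0,55,0],[0.4,4,0,85,0],[0.4,4,0,110,0],[0.4,4,0,124,0],[0.4,4,0,128,0],[0,4,0,128,0],[0,4,0,128,0],[0,4,0,128,0],[0,4,0,128,0]],
])

```text
time_s: 22.07
eef_pos: [0.4444, 0.1607, 0.0487]
eef_rot: [0.001, 0.87, 0.493, 0.001]
wrist_force: [-0.0, -1.1, 0.4]
opening: 0.095
grasp_force: 54.2
```

Emit:
move_arm([
  [[0,0,0,0,0],[0,0,0,0,0],[0,0,0,-5,0],[0,0,0,-12,0],[0,0,0,-25,0],[0,0,0,-50,0],[0,0,0,-85,0],[0,0,0,-120,0],[0,0,0,-150,0],[0,0,0,-165,0]],
])

```text
time_s: 22.9
eef_pos: [0.4443, 0.1614, 0.2169]
eef_rot: [0.001, 0.87, 0.493, 0.003]
wrist_force: [0.2, -0.1, -2.1]
opening: 0.088
grasp_force: 54.3
```

```bash
python3 hold.py .035 .014 0,.03; python3 -c "
from h import *
b=w2c(np.array([.4527,-.0083]));print('b2',b);relc(b[0],b[1]-.03,.21,YN)"
```

```text
t 22.95 pos [0.4455 0.1615 0.2186] rot [0.002 0.87  0.493 0.004] q [ 0.096 -0.045  1.873  0.     1.305  0.636] F [2.  0.7 0.7] op 0.09 gf 54.365467368200235
held centre offset (chest) [-0.0004  0.028 ] n 7584 rim z-tcp 0.0125 tilt [-0.001 -0.03 ] tcp chest [-0.1427 -0.1396]
b2 [-0.0008378  -0.04606724]
rel [-141.5   63.9    5.7] turn 0.001 or other -3.141 curyaw 1.031
```

Emit:
move_arm([
  [[0,-20,9,0,0],[0,-42,19,0,0],[0,-64,30,0,0],[0,-86,41,0,0],[0,-106,50,0,0],[0,-125,59,0,0],[0,-137,65,0,0],[0,-141,67,0,0],[0,-141,67,0,0],[0,-141,67,0,0]],
])

```text
time_s: 23.83
eef_pos: [0.4273, 0.0061, 0.2113]
eef_rot: [-0.001, 0.87, 0.493, -0.0]
wrist_force: [-0.4, 0.9, -2.4]
opening: 0.094
grasp_force: 55.8
```

```bash
python3 hold.py .035 .0125 0,.028; python3 -c "
from h import *
relc(-.0008+.0004,-.0461-.027,.07,YN)"
```

```text
t 23.88 pos [0.4275 0.0063 0.2116] rot [-0.001  0.87   0.493 -0.   ] q [-2.650e-01 -1.440e-01  1.979e+00  1.000e-03  1.309e+00  2.750e-01] F [-0.3  0.4 -2.6] op 0.092 gf 55.772129433753435
held centre offset (chest) [-0.0007  0.0279] n 7731 rim z-tcp 0.0118 tilt [-0.001 -0.038] tcp chest [-0.0004 -0.0752]
rel [ -0.2   2.2 141.8] turn 0.001 or other -3.14 curyaw 1.032
```

Emit:
move_arm([
  [[0,0,2,20,0],[0,0,2,45,0],[0,0,2,70,0],[0,0,2,90,0],[0,0,2,108,0],[0,0,2,122,0],[0,0,2,132,0],[0,0,2,139,0],[0,0,2,141,0],[0,0,2,142,0]],
])

```text
time_s: 24.77
eef_pos: [0.4281, 0.0058, 0.0697]
eef_rot: [-0.002, 0.87, 0.493, -0.001]
wrist_force: [-8.3, 5.0, 6.6]
opening: 0.091
grasp_force: 58.1
```

```bash
python3 hold.py .035 .0125 0,.028
```

```text
t 24.82 pos [0.4281 0.0057 0.0698] rot [-0.002  0.87   0.493 -0.001] q [-2.660e-01  8.400e-02  2.087e+00  1.000e-03  9.740e-01  2.730e-01] F [-6.2  3.3  3.2] op 0.092 gf 57.33965390969179
held centre offset (chest) [-0.0007  0.0278] n 7739 rim z-tcp 0.0119 tilt [-0.001 -0.037] tcp chest [-0.0002 -0.0744]
```

Emit:
move_arm([
  [[0,0,-1,-1,0],[0,0,-1,-1,0],[0.12,0,-1,-1,0],[0.17,0,-1,-1,0],[0.22,0,-1,-1,0],[0.22,0,-1,-1,0],[0.22,0,-1,-10,0],[0.22,0,-1,-40,0],[0.22,0,-1,-80,0],[0.22,0,-1,-115,0]],
])

```text
time_s: 25.7
eef_pos: [0.4289, 0.0048, 0.1877]
eef_rot: [0.0, 0.87, 0.493, 0.0]
wrist_force: [1.4, 0.4, 1.1]
opening: 0.216
grasp_force: 0.0
```

```bash
python3 lw.py w10 .4527,-.0083,.079,.035 .4527,-.0083,.063,.0465 .4512,-.0085,.047,.058; python3 -c "
from h import *
f=camera('top');P=cloud('top',f[1]).reshape(-1,3)
for nm,c,z,rr in[('b4',(.463,.231),.072,.026)]:
    mm=(np.hypot(P[:,0]-c[0],P[:,1]-c[1])<rr+.015); print(nm,circ(P[mm],z))
rel(.463,.231,.2,YN)"
```

```text
t 25.75 pos [0.4333 0.0038 0.1951] rot [0.005 0.87  0.493 0.004] q [-0.266 -0.121  1.993 -0.     1.257  0.273] F [4.8 0.1 5.6] op 0.219 gf 0.0
n 2990 c [ 0.4499 -0.0041] in 1.0 z [0.0754 0.0786 0.0799] angcover 360
n 3945 c [ 0.4483 -0.0053] in 0.84 z [0.06   0.0627 0.0654] angcover 360
n 4240 c [ 0.446  -0.0053] in 0.83 z [0.0437 0.0467 0.0497] angcover 360
b4 (array([0.4631, 0.2313]), 0.0239, 79)
rel [210.7 -89.8 -10.8] turn 0.001 or other -3.141 curyaw 1.031
```

View pics/w10.png

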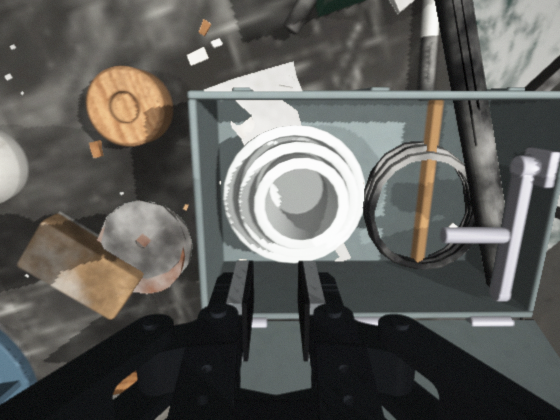

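The nest of three sits level, concentric around (294,193), with rim heights matching full seating. Next is bowl4, gripped across its outside.

Emit:
move_arm([
  [[0.8,25,-10,-10,0],[0.8,60,-25,-15,0],[0.8,95,-40,-15,0],[0.8,130,-55,-15,0],[0.8,165,-70,-15,0],[0.8,195,-83,-15,0],[0.8,209,-88,-15,0],[0.8,211,-90,-15,0],[0.8,211,-90,-15,0],[0.8,211,-90,-15,0]],
])

```text
time_s: 26.68
eef_pos: [0.4596, 0.2315, 0.1996]
eef_rot: [0.0, 0.87, 0.493, -0.001]
wrist_force: [-0.2, -0.7, 0.1]
opening: 0.8
grasp_force: 0.0
```

```bash
python3 lw.py w11 .463,.233,.072,.024; python3 -c "
from h import *
rel(.463,.233,.056,YN)"
```

```text
t 26.73 pos [0.4597 0.2311 0.1998] rot [ 0.     0.87   0.493 -0.001] q [ 0.235  0.078  1.789 -0.     1.276  0.776] F [-0.2 -1.2 -1.3] op 0.802 gf 0.0
n 1755 c [0.4636 0.234 ] in 1.0 z [0.0688 0.0717 0.0729] angcover 360
rel [  3.4   1.6 144. ] turn -0.001 or other 3.141 curyaw 1.029
```

Emit:
move_arm([
  [[0.8,4,2,25,0],[0.8,4,2,55,0],[0.8,4,2,85,0],[0.8,4,2,115,0],[0.8,4,2,135,0],[0.8,4,2,143,0],[0.8,4,2,144,0],[0.3,4,2,144,0],[0.3,4,2,144,0],[0.3,4,2,144,0]],
])

```text
time_s: 27.62
eef_pos: [0.4656, 0.2349, 0.0585]
eef_rot: [0.0, 0.87, 0.493, 0.002]
wrist_force: [-1.2, -0.3, -1.3]
opening: 0.521
grasp_force: 61.2
```

Emit:
move_arm([
  [[0.3,0,0,0,0],[0.3,0,0,0,0],[0.3,0,0,-5,0],[0.3,0,0,-15,0],[0.3,0,0,-35,0],[0.3,0,0,-65,0],[0.3,0,0,-100,0],[0.3,0,0,-135,0],[0.3,0,0,-160,0],[0.3,0,0,-170,0]],
])

```text
time_s: 28.45
eef_pos: [0.4658, 0.2352, 0.2318]
eef_rot: [0.001, 0.87, 0.493, 0.004]
wrist_force: [0.4, -0.1, 0.5]
opening: 0.52
grasp_force: 61.5
```

```bash
python3 hold.py .024 .016 0,0; python3 -c "
from h import *
rel(.451,-.006,.225,YN)"
```

```text
t 28.5 pos [0.466  0.2353 0.2316] rot [0.001 0.87  0.493 0.004] q [0.24  0.056 1.745 0.    1.333 0.78 ] F [0.8 0.9 0.3] op 0.522 gf 61.50718623187913
held centre offset (chest) [ 0.0005 -0.0007] n 7255 rim z-tcp 0.0136 tilt [-0.021  0.004] tcp chest [-0.2165 -0.16  ]
rel [-213.9  111.8    3.4] turn 0.001 or other -3.141 curyaw 1.031
```

Emit:
move_arm([
  [[0.3,-25,13,0,0],[0.3,-55,29,0,0],[0.3,-88,46,0,0],[0.3,-121,63,0,0],[0.3,-154,80,0,0],[0.3,-183,96,0,0],[0.3,-205,107,0,0],[0.3,-213,111,0,0],[0.3,-213,111,0,0],[0.3,-213,111,0,0]],
])

```text
time_s: 29.38
eef_pos: [0.4488, -0.0046, 0.2249]
eef_rot: [-0.001, 0.87, 0.492, -0.001]
wrist_force: [0.2, 0.9, -1.6]
opening: 0.521
grasp_force: 61.5
```

```bash
python3 lw.py w12 .451,-.006,.079,.035 .451,-.006,.063,.0465 .4505,-.006,.047,.058;python3 hold.py .024 .0136 0,0; python3 -c "
from h import *
rel(.451,-.006,.225,YN)"
```

```text
t 29.43 pos [ 0.449  -0.0041  0.2252] rot [-0.001  0.87   0.493 -0.001] q [-2.750e-01 -1.040e-01  1.915e+00  1.000e-03  1.333e+00  2.650e-01] F [ 1.3  0.1 -2.5] op 0.521 gf 61.54500634155056
n 1757 c [ 0.4498 -0.0046] in 1.0 z [0.0765 0.0787 0.08  ] angcover 300
n 2508 c [ 0.4479 -0.0061] in 0.91 z [0.0603 0.0627 0.0644] angcover 300
n 3112 c [ 0.4456 -0.0057] in 0.85 z [0.0433 0.0467 0.0491] angcover 300
t 29.53 pos [ 0.4493 -0.0038  0.2257] rot [-0.001  0.87   0.494 -0.   ] q [-0.274 -0.105  1.914  0.     1.334  0.264] F [ 0.4  0.8 -0.8] op 0.521 gf 61.54369728019674
held centre offset (chest) [ 0.0001 -0.0006] n 7619 rim z-tcp 0.0129 tilt [-0.009 -0.002] tcp chest [-0.003  -0.0513]
rel [-1.1  2.5  0.9] turn 0.002 or other -3.139 curyaw 1.033
```

View pics/w12.png

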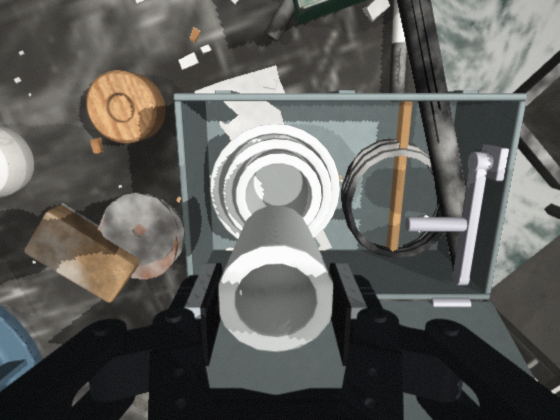

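Bowl4 is upright in the grip at (275,295). The nest is visible behind it, with bowl3's rim centred at about (277,182). I'll lower bowl4.

Emit:
move_arm([
  [[0.3,0,1,20,0],[0.3,0,1,45,0],[0.3,0,1,70,0],[0.3,0,1,90,0],[0.3,0,1,108,0],[0.3,0,1,122,0],[0.3,0,1,132,0],[0.3,0,1,138,0],[0.3,0,1,141,0],[0.3,0,1,142,0]],
])

```text
time_s: 30.42
eef_pos: [0.4506, -0.0054, 0.0843]
eef_rot: [0.0, 0.87, 0.493, 0.0]
wrist_force: [-0.7, -0.8, -0.3]
opening: 0.522
grasp_force: 61.5
```

```bash
python3 hold.py .024 .0136 0,0
```

```text
t 30.47 pos [ 0.4508 -0.0055  0.0845] rot [0.    0.87  0.493 0.   ] q [-0.277  0.102  2.029  0.     1.01   0.263] F [-0.2 -0.1 -0.6] op 0.519 gf 61.52234609576453
held centre offset (chest) [ 0.0001 -0.0006] n 7626 rim z-tcp 0.0129 tilt [-0.008  0.001] tcp chest [-0.0022 -0.0491]
```

Emit:
move_arm([
  [[0.3,0,-1,1,0],[0.3,0,-1,2,0],[0.6,0,-1,2,0],[0.68,0,-1,2,0],[0.68,0,-1,2,0],[0.68,0,-1,0,0],[0.68,0,-1,-30,0],[0.68,0,-1,-65,0],[0.68,0,-1,-100,0],[0.68,0,-1,-110,0]],
])

```text
time_s: 31.35
eef_pos: [0.4524, -0.0058, 0.1999]
eef_rot: [0.003, 0.87, 0.493, 0.003]
wrist_force: [0.1, -0.6, 1.5]
opening: 0.678
grasp_force: 0.0
```

```bash
python3 -c "
from h import *
camera('wrist');camera('wrist')"; python3 lw.py w13 .450,-.005,.095,.024 .450,-.005,.079,.035 .449,-.006,.063,.0465 .446,-.006,.047,.058; python3 - <<'E'
from h import *
im,d=camera('wrist');P=cloud('wrist',d).reshape(-1,3);c=w2c(P)
m=(d.ravel()>0)&(P[:,2]>.07)&(P[:,2]<.1)&(abs(c[:,0])<.07)&(c[:,1]>.03)&(c[:,1]<.117)
for lo in np.arange(.04,.118,.006):
    k=m&(c[:,1]>=lo)&(c[:,1]<lo+.006)
    if k.sum()>3: print(lo.round(3),k.sum(),np.percentile(c[k,0],[2,50,98]).round(3),np.percentile(P[k,2],[50,98]).round(3))
relc(.02,.07,.2)
E
```

```text
t 31.5 pos [ 0.4501 -0.0053  0.195 ] rot [0.001 0.87  0.493 0.001] q [-0.277 -0.071  1.948  0.     1.262  0.263] F [0.  0.9 0.1] op 0.681 gf 0.0
n 2122 c [ 0.4486 -0.0055] in 1.0 z [0.0917 0.0947 0.0959] angcover 360
n 2829 c [ 0.4498 -0.0047] in 0.86 z [0.0759 0.0787 0.0809] angcover 360
n 3883 c [ 0.4481 -0.006 ] in 0.88 z [0.0599 0.0627 0.0647] angcover 360
n 4386 c [ 0.4453 -0.0058] in 0.82 z [0.0435 0.0468 0.0498] angcover 360
0.046 11 [0.016 0.017 0.021] [0.087 0.089]
0.052 182 [0.013 0.018 0.024] [0.088 0.09 ]
0.058 138 [0.013 0.017 0.023] [0.088 0.09 ]
0.064 133 [0.013 0.017 0.024] [0.089 0.09 ]
0.07 137 [0.013 0.017 0.024] [0.088 0.09 ]
0.076 138 [0.013 0.017 0.023] [0.089 0.09 ]
0.082 132 [0.013 0.017 0.024] [0.089 0.09 ]
0.088 131 [0.013 0.017 0.024] [0.088 0.09 ]
0.094 1801 [-0.037  0.008  0.067] [0.086 0.091]
0.1 1199 [-0.038  0.01   0.067] [0.09  0.092]
0.106 680 [-0.043 -0.034  0.026] [0.091 0.097]
0.112 4428 [-0.068 -0.003  0.067] [0.089 0.099]
rel [-21.7 121.3  -7.4] turn -1.57 or other 1.571 curyaw 1.031
```

View pics/w13.png

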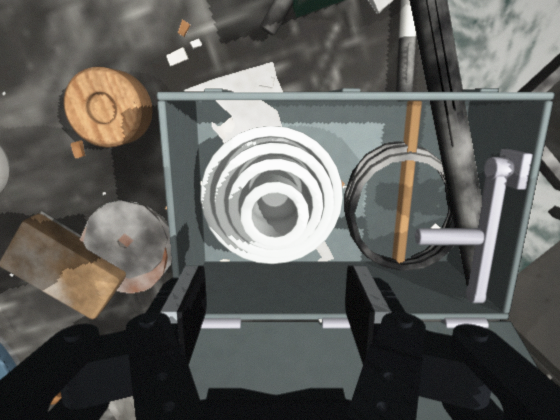

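The nest is complete: rims at 95, 79, 63 and 47 mm, all as expected for full seating. The peg lies at (450,237), y 52–94 mm, x≈18 mm, top at 90 mm. I'll turn the gripper for the peg, with the camera side away from the bar.

Emit:
move_arm([
  [[0.5,0,0,-10,-0.12],[0.4,-2,10,-20,-0.24],[0.35,-5,25,-20,-0.36],[0.35,-9,45,-20,-0.48],[0.35,-13,65,-20,-0.6],[0.35,-16,85,-20,-0.72],[0.35,-19,100,-20,-0.84],[0.35,-21,110,-20,-0.96],[0.35,-21,115,-20,-1.08],[0.35,-21,115,-20,-1.2]],
])

```text
time_s: 32.43
eef_pos: [0.537, -0.0828, 0.2115]
eef_rot: [-0.002, 0.438, 0.899, -0.0]
wrist_force: [0.0, -0.3, -0.3]
opening: 0.354
grasp_force: 0.0
```

Emit:
move_arm([
  [[0.35,0,0,0,-0.12],[0.35,0,0,0,-0.24],[0.35,0,0,0,-0.36],[0.35,0,0,0,-0.37],[0.35,0,0,0,-0.37],[0.35,0,0,0,-0.37],[0.35,0,0,0,-0.37],[0.35,0,0,0,-0.37],[0.35,0,0,0,-0.37],[0.35,0,0,0,-0.37]],
])

```text
time_s: 33.27
eef_pos: [0.5374, -0.0823, 0.2143]
eef_rot: [0.0, 0.267, 0.964, -0.0]
wrist_force: [-0.5, 0.5, 0.1]
opening: 0.345
grasp_force: 0.0
```

```bash
python3 - <<'E'
from h import *
o=obs();relc(.019,.064,.075,YAWC+np.pi)
K,Rm,t=cal('wrist');cp=-Rm.T@t;print('cam rel chest',w2c(cp)-w2c(o['eef_pos']),cp[2]-o['eef_pos'][2])
im,d=camera('wrist');P=cloud('wrist',d).reshape(-1,3);c=w2c(P)
m=(d.ravel()>0)&(P[:,2]>.075)&(P[:,2]<.1)&(abs(c[:,0]-.02)<.03)&(c[:,1]>.05)&(c[:,1]<.09)
if m.sum(): print(m.sum(),np.percentile(c[m,0],[2,50,98]).round(4),np.percentile(P[m,2],[50,98]))
cv2.imwrite('pics/w14.png',im)
E
```

```text
t 33.27 pos [ 0.5374 -0.0823  0.2143] rot [ 0.     0.267  0.964 -0.   ] q [-0.37   0.127  1.704 -0.     1.311 -1.4  ] F [-0.5  0.5  0.1] op 0.345 gf 0.0
rel [  0.6  -0.  139.3] turn -0.001 or other 3.141 curyaw 2.6
cam rel chest [ 7.80344313e-05 -7.39491947e-02] 0.1426189943703869
790 [0.013  0.0188 0.0245] [0.08960171 0.09163457]
```

Emit:
move_arm([
  [[0.35,0,0,25,0],[0.35,0,0,55,0],[0.35,0,0,85,0],[0.35,0,0,110,0],[0.35,0,0,130,0],[0.35,0,0,138,0],[0.35,0,0,139,0],[0,0,0,139,0],[0,0,0,139,0],[0,0,0,139,0]],
])

```text
time_s: 34.15
eef_pos: [0.5382, -0.0827, 0.0767]
eef_rot: [0.001, 0.267, 0.964, -0.0]
wrist_force: [-1.0, -1.1, -1.2]
opening: 0.114
grasp_force: 58.5
```

Emit:
move_arm([
  [[0,0,0,0,0],[0,0,0,0,0],[0,0,1,-10,0],[0,0,4,-19,0],[0,0,9,-28,0],[0,0,15,-36,0],[0,0,23,-42,0],[0,0,32,-46,0],[0,0,32,-46,0],[0,0,32,-46,0]],
])

```text
time_s: 34.98
eef_pos: [0.5523, -0.0594, 0.1262]
eef_rot: [-0.001, 0.267, 0.964, -0.005]
wrist_force: [-25.3, -15.3, 32.6]
opening: 0.108
grasp_force: 60.1
```

```bash
python3 - <<'E'
from h import *
o=obs();p=w2c(o['eef_pos']);print(p)
E
```

```text
t 34.98 pos [ 0.5523 -0.0594  0.1262] rot [-0.001  0.267  0.964 -0.005] q [-0.315  0.258  1.742 -0.011  1.143 -1.342] F [-25.3 -15.3  32.6] op 0.108 gf 60.1213538646698
[-0.00824666  0.0655906 ]
```

Emit:
move_arm([
  [[0.16,0,0,0,0],[0.2,0,1,0,0],[0.2,0,3,0,0],[0.2,0,7,-2,0],[0.2,0,12,-3,0],[0.2,0,17,-3,0],[0.2,0,22,-3,0],[0.2,0,27,-3,0],[0.2,0,30,-3,0],[0.2,0,30,-3,0]],
])

```text
time_s: 35.82
eef_pos: [0.5683, -0.0303, 0.1239]
eef_rot: [-0.001, 0.267, 0.964, -0.002]
wrist_force: [-6.3, -8.3, 3.2]
opening: 0.2
grasp_force: 5.1
```

```bash
python3 - <<'E'
from h import *
o=obs();p=w2c(o['eef_pos']);print(p)
im,d=camera('wrist');cv2.imwrite('pics/w15.png',im)
im,d=camera('scene');cv2.imwrite('pics/s15.png',cv2.resize(im[130:290,220:440],(800,582),interpolation=cv2.INTER_CUBIC))
E
```

```text
t 35.82 pos [ 0.5683 -0.0303  0.1239] rot [-0.001  0.267  0.964 -0.002] q [-0.259  0.289  1.708 -0.005  1.147 -1.289] F [-6.3 -8.3  3.2] op 0.2 gf 5.087888985872269
[-0.04147997  0.06436019]
```

View pics/s15.png

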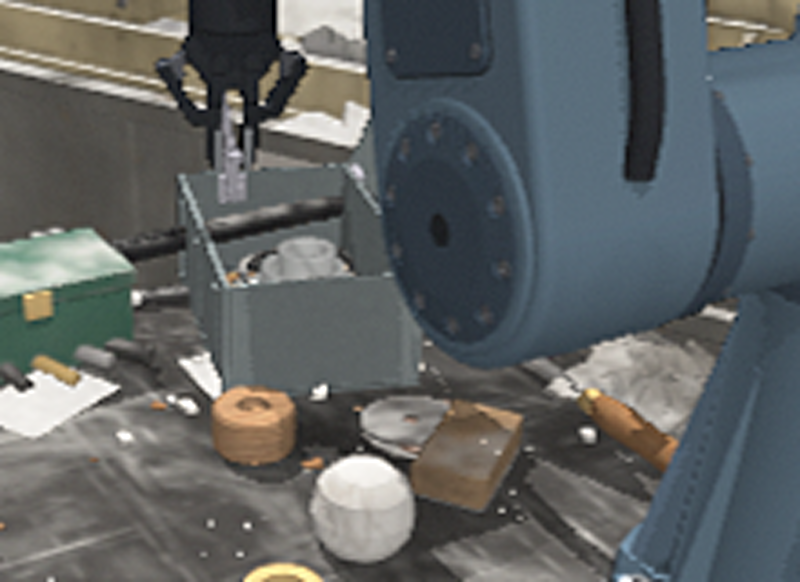

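The stay is upright between the fingers at (232,150), pressed against its stop. I'll back off straight up and go above the handle.

Emit:
move_arm([
  [[0.3,0,-2,0,0],[0.35,0,-2,0,0],[0.35,0,-2,-15,0],[0.35,0,-2,-50,0],[0.35,0,-2,-90,0],[0.35,0,-2,-130,0],[0.35,0,-2,-170,0],[0.35,0,-2,-205,0],[0.35,0,-2,-230,0],[0.35,0,-2,-236,0]],
])

```text
time_s: 36.75
eef_pos: [0.5703, -0.0306, 0.3663]
eef_rot: [0.005, 0.267, 0.964, 0.0]
wrist_force: [0.1, -0.4, 0.1]
opening: 0.35
grasp_force: 0.0
```

Emit:
move_arm([
  [[0.35,10,-18,0,0],[0.35,24,-43,0,0],[0.35,39,-71,0,0],[0.35,54,-99,0,0],[0.35,69,-127,0,0],[0.35,84,-155,0,0],[0.35,98,-180,0,0],[0.35,109,-200,0,0],[0.35,109,-200,0,0],[0.35,109,-200,0,0]],
])

```text
time_s: 37.58
eef_pos: [0.3715, -0.1463, 0.3597]
eef_rot: [0.0, 0.268, 0.963, 0.0]
wrist_force: [0.8, 0.0, 0.5]
opening: 0.35
grasp_force: 0.0
```

```bash
python3 - <<'E'
from h import *
camera('wrist');o=obs();print('tcp',w2c(o['eef_pos']))
im,d=camera('wrist');cv2.imwrite('pics/w16.png',im);P=cloud('wrist',d).reshape(-1,3);c=w2c(P)
ok=d.ravel()>0
m=ok&(P[:,2]>.27)&(P[:,2]<.32)&(c[:,0]>.1)&(c[:,0]<.22)&(c[:,1]>-.08)&(c[:,1]<.04)
for lo in np.arange(-.08,.04,.015):
    k=m&(c[:,1]>=lo)&(c[:,1]<lo+.015)
    if k.sum()>5: print('handle',lo.round(3),k.sum(),np.percentile(c[k,0],[2,50,98]).round(4),np.percentile(P[k,2],[2,50,98]).round(4))
im,d=camera('top');cv2.imwrite('pics/t16.png',cv2.resize(im[110:310,200:440],(720,600),interpolation=cv2.INTER_CUBIC));P=cloud('top',d).reshape(-1,3);c=w2c(P)
m=(d.ravel()>0)&(P[:,2]>.12)&(P[:,2]<.21)&(c[:,0]>-.09)&(c[:,0]<.05)&(c[:,1]>.06)&(c[:,1]<.13)
if m.sum(): print('stay',m.sum(),np.percentile(np.c_[c[m],P[m][:,2]],[2,50,98],axis=0).round(3))
E
```

```text
t 37.63 pos [ 0.372  -0.146   0.3598] rot [0.    0.268 0.964 0.   ] q [-6.740e-01 -3.180e-01  1.822e+00  1.000e-03  1.638e+00 -1.703e+00] F [-0.2  0.6  0.7] op 0.35 gf 0.0
tcp [ 0.15873575 -0.04438219]
handle -0.08 638 [0.1478 0.1574 0.1655] [0.271  0.291  0.2946]
handle -0.065 483 [0.1543 0.1597 0.1657] [0.289  0.2932 0.295 ]
handle -0.05 472 [0.1542 0.16   0.1658] [0.2888 0.2931 0.295 ]
handle -0.035 437 [0.1541 0.1597 0.166 ] [0.2884 0.2931 0.2949]
handle -0.02 411 [0.154  0.1597 0.1654] [0.2885 0.2931 0.2948]
handle -0.005 373 [0.1546 0.1604 0.1656] [0.2899 0.2931 0.2948]
handle 0.01 433 [0.15   0.1591 0.1657] [0.2711 0.2927 0.2947]
handle 0.025 244 [0.1471 0.1565 0.1651] [0.2713 0.2916 0.2944]
stay 81 [[-0.048  0.063  0.129]
 [-0.038  0.098  0.143]
 [-0.03   0.107  0.189]]
```

View pics/w16.png

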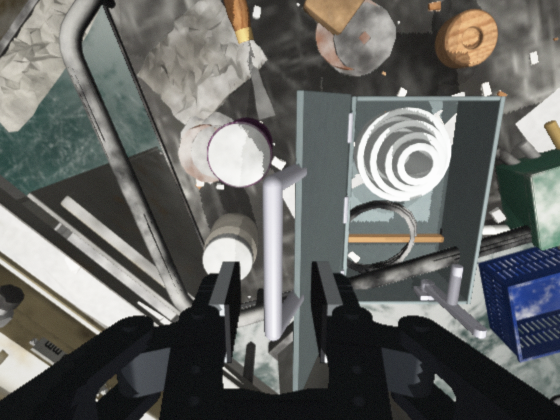

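The stay stands upright at (455,290) and the nest is intact at (405,160). The handle is at (275,255), x=160 mm, z=288 mm. I'll straddle the bar loosely and bring the lid forward.

Emit:
move_arm([
  [[0.35,0,-1,20,0],[0.35,0,-1,45,0],[0.35,0,-1,68,0],[0.35,0,-1,80,0],[0.35,0,-1,85,0],[0.35,0,-1,85,0],[0.22,0,-1,85,0],[0.22,0,-1,85,0],[0.22,0,-1,85,0],[0.22,0,-1,85,0]],
])

```text
time_s: 38.57
eef_pos: [0.3718, -0.1473, 0.2762]
eef_rot: [0.001, 0.267, 0.964, -0.0]
wrist_force: [0.3, -0.1, 0.1]
opening: 0.221
grasp_force: 0.0
```

Emit:
move_arm([
  [[0.22,0,7,-2,0],[0.22,0,16,-5,0],[0.22,0,28,-9,0],[0.22,0,42,-12,0],[0.22,0,56,-15,0],[0.22,0,70,-16,0],[0.22,0,84,-17,0],[0.22,0,98,-16,0],[0.22,0,112,-14,0],[0.22,0,122,-12,0]],
])

```text
time_s: 39.4
eef_pos: [0.435, -0.0409, 0.2878]
eef_rot: [0.0, 0.267, 0.964, 0.0]
wrist_force: [0.1, -1.4, 1.2]
opening: 0.222
grasp_force: 0.2
```

```bash
python3 - <<'E'
from h import *
o=obs();print('tcp',w2c(o['eef_pos']))
camera('wrist');im,d=camera('wrist');cv2.imwrite('pics/w17.png',im);P=cloud('wrist',d).reshape(-1,3);c=w2c(P)
k=(d.ravel()>0)&(abs(P[:,2]-.305)<.015)&(c[:,1]>-.09)&(c[:,1]<.03)&(c[:,0]<.12)&(c[:,0]>-.02)
if k.sum(): print('handle',k.sum(),np.percentile(c[k,0],[2,50,98]).round(4),np.percentile(P[k,2],[2,50,98]).round(4))
E
```

```text
t 39.4 pos [ 0.435  -0.0409  0.2878] rot [0.    0.267 0.964 0.   ] q [-3.670e-01 -1.900e-01  1.862e+00  1.000e-03  1.469e+00 -1.398e+00] F [ 0.1 -1.4  1.2] op 0.222 gf 0.19253286067396402
tcp [ 0.03618439 -0.04450125]
handle 8336 [0.0154 0.0369 0.0573] [0.2925 0.3053 0.3181]
```

Emit:
move_arm([
  [[0.22,0,12,3,0],[0.22,0,24,7,0],[0.22,0,36,12,0],[0.22,0,48,17,0],[0.22,0,60,23,0],[0.22,0,72,30,0],[0.22,0,83,39,0],[0.22,0,93,46,0],[0.22,0,101,54,0],[0.22,0,106,60,0]],
])

```text
time_s: 40.33
eef_pos: [0.4889, 0.0492, 0.2262]
eef_rot: [-0.0, 0.267, 0.964, 0.0]
wrist_force: [1.3, 1.5, 0.6]
opening: 0.223
grasp_force: 1.0
```

```bash
python3 - <<'E'
from h import *
o=obs();p=w2c(o['eef_pos']);print('tcp',p)
camera('wrist');im,d=camera('wrist');cv2.imwrite('pics/w18.png',im);P=cloud('wrist',d).reshape(-1,3);c=w2c(P)
# lid plane: fit height vs x in strip
k=(d.ravel()>0)&(c[:,1]>-.12)&(c[:,1]<.0)&(c[:,0]>-.03)&(c[:,0]<.07)&(P[:,2]>.11)&(P[:,2]<.24)
if k.sum()>50: print(k.sum(),'lid angle',-np.arctan(np.polyfit(c[k,0],P[k,2],1)[0]))
E
```

```text
t 40.33 pos [0.4889 0.0492 0.2262] rot [-0.     0.267  0.964  0.   ] q [-0.142 -0.004  1.817  0.     1.329 -1.172] F [1.3 1.5 0.6] op 0.223 gf 0.9992839023470879
tcp [-0.06872727 -0.04462292]
23117 lid angle 0.7026602493998466
```

Emit:
move_arm([
  [[0.22,0,5,5,0],[0.22,0,9,10,0],[0.22,0,13,15,0],[0.22,0,15,18,0],[0.22,0,15,18,0],[0.3,0,15,18,0],[0.32,0,15,10,0],[0.32,0,15,-20,0],[0.32,0,15,-55,0],[0.32,0,15,-85,0]],
])

```text
time_s: 41.27
eef_pos: [0.4964, 0.0611, 0.3149]
eef_rot: [0.0, 0.267, 0.964, -0.0]
wrist_force: [1.6, -0.9, -0.3]
opening: 0.321
grasp_force: 0.0
```

Emit:
move_arm([
  [[0.32,0,10,-10,0],[0.32,0,40,-20,0],[0.32,0,75,-20,0],[0.32,0,110,-20,0],[0.32,0,140,-20,0],[0.32,0,160,-20,0],[0.32,0,170,-20,0],[0.32,0,170,-20,0],[0.32,0,170,-20,0],[0.32,0,170,-20,0]],
])

```text
time_s: 42.1
eef_pos: [0.5836, 0.2059, 0.3326]
eef_rot: [0.0, 0.268, 0.964, -0.0]
wrist_force: [-0.1, 0.7, -0.0]
opening: 0.32
grasp_force: 0.0
```

```bash
cat > fin.py <<'E'
from h import *
o=obs();print(w2c(o['eef_pos']))
for n in('top','scene'):
    im,d=camera(n);P=cloud(n,d).reshape(-1,3);c=w2c(P)
    if n=='scene': cv2.imwrite('pics/s19.png',cv2.resize(im[130:330,160:440],(800,571),interpolation=cv2.INTER_CUBIC))
    k=(d.ravel()>0)&(c[:,1]>-.11)&(c[:,1]<.11)&(c[:,0]>-.05)&(c[:,0]<.07)&(P[:,2]>.105)&(P[:,2]<.24)
    if k.sum()>50:
        q=np.polyfit(c[k,0],P[k,2],1);r=abs(np.polyval(q,c[k,0])-P[k,2])<.01;q=np.polyfit(c[k][r,0],P[k][r,2],1);print(n,k.sum(),r.mean(),'lid angle',-np.arctan(q[0]))
E
python3 fin.py
```

```text
t 42.1 pos [0.5836 0.2059 0.3326] rot [ 0.     0.268  0.964 -0.   ] q [ 0.148  0.216  1.363 -0.     1.562 -0.881] F [-0.1  0.7 -0. ] op 0.32 gf 0.0
[-0.25189486 -0.04405036]
top 2627 0.99885801294252 lid angle 0.608908225540133
scene 615 0.6048780487804878 lid angle 0.6026246578240502
```

View pics/s19.png

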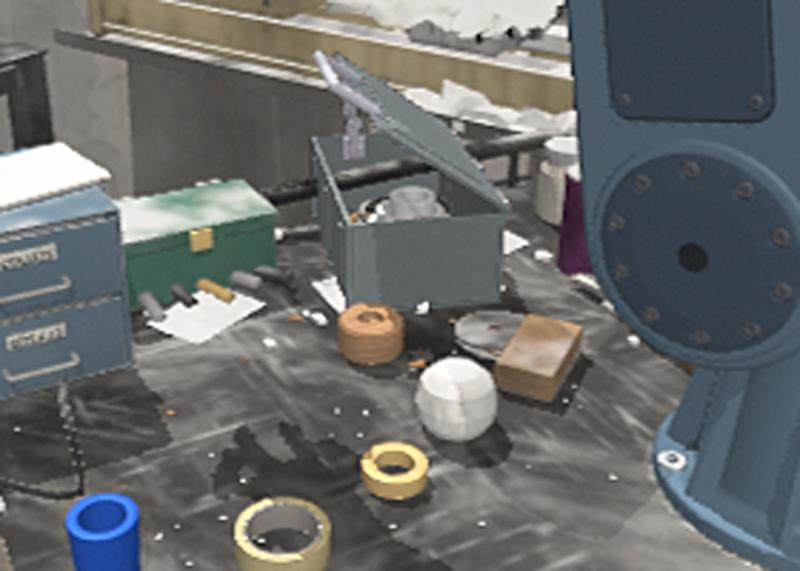

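The lid rests at 0.61 rad on the upright stay (crop (355,130)). The nest sits inside at (412,200), the bystanders are where they were, and the robot is clear. I'll let it settle for a moment, check the lid once more and hand in.

Emit:
move_arm([
  [[0.32,0,0,0,0],[0.32,0,0,0,0],[0.32,0,0,0,0],[0.32,0,0,0,0],[0.32,0,0,0,0],[0.32,0,0,0,0],[0.32,0,0,0,0],[0.32,0,0,0,0],[0.32,0,0,0,0],[0.32,0,0,0,0]],
])

```text
time_s: 43.03
eef_pos: [0.584, 0.2071, 0.3322]
eef_rot: [-0.0, 0.267, 0.964, -0.0]
wrist_force: [0.2, 0.5, -0.3]
opening: 0.317
grasp_force: 0.0
```

```bash
python3 fin.py && python3 -c "
from h import *
print(order.hand_in())"
```

```text
t 43.03 pos [0.584  0.2071 0.3322] rot [-0.     0.267  0.964 -0.   ] q [ 0.149  0.218  1.362 -0.     1.562 -0.881] F [ 0.2  0.5 -0.3] op 0.317 gf 0.0
[-0.25305677 -0.04432602]
top 2624 1.0 lid angle 0.6067801808865755
scene 614 0.6221498371335505 lid angle 0.5967460779174261
the job is handed in; nothing more can be done
None
```

I've handed the job in (no verdict came back): all four bowls are nested upright in the chest and the lid is propped ajar on the raised stay at about 0.6 rad, after 43 s of the allowed 200 s.

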